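# Put the bar tools away: three on their outlines, the corkscrew in its case

## Robot

A 6-joint arm with a two-finger parallel gripper is mounted at the origin on the work surface. World frame = base frame: x ahead of the robot, y to its left, z up, the work surface at z = 0. Lengths are in m, angles in rad, forces in N, time in s.
With the tool pointing down it reaches from about 0.25 to 0.725 m from the base axis. Payload 4 kg.
Tool frame: the origin (TCP) lies between the finger pads; the fingertips stand 17 mm ahead of it and the grasp point (between the pads) lies 2 mm behind it; z points along the fingers, x is the direction in which the jaws open and shut, and the axes are right-handed (so a half turn about z gives the same grasp; the last joint's range is limited). The gripper opens to 85 mm and grips with 20 to 120 N. Pads are 22 mm wide; open, the fingers measure 114 mm over their backs; the gripper's body (76 mm by 85 mm) begins 54 mm behind the grasp point. The pads swing forward as they close: fully open they stand 13 mm farther back than shut.
Start: joints at [1.318, 0.241, 0.005, 1.335, 0, 1.571], TCP at [0.125, 0.484, 0.218] pointing down, gripper open.
Joint ranges: [-2.72, 2.72], [-1.05, 1.87], [-1.09, 1.28], [-1.99, 2.15], [-1.42, 1.44], [-3.14, 3.14]. Speed limits (rad/s): [2.79, 2.79, 3.14, 3.14, 3.14, 3.14].

## Interface

Orientations are given as a unit quaternion [x, y, z, w].
In Python, from workcell import telemetry, cams, workorder gives the robot as it stands. The module is installed in compiled form; this text tells all that it offers.
- The arm moves only by the tool apply_moves, never from a script. Its argument "moves" is a list that holds one entry, the list of rows, each a list of 4 numbers: the shift along the tool's x, y, z in mm, then the turn about the tool's z in degrees. A call has exactly 10 rows; each row shifts and turns the pose as measured when the row begins, along the tool's axes as they then stand; what a row does not reach is not made up. A row lasts 1/10 s, in which the tool goes at most 50 mm and 8.59 degrees, less where a joint would pass 70% of its speed; a pose out of reach is approached as far as the arm can. A call with a gripper value outside its range is refused whole. "hand" is the gripper's target within -1 to 1 (fully open at 1, half-way at 0, shut at -1), set as the call begins (left out, the last holds). The fingers move at their own pace and stop on an object; the grip force is fixed at half the most. Time passes only in rows, so rows that do not move let the fingers close, or fill a call up. It gives the time, the measured TCP pose, the force and the opening at its end, in the units of the state.
- telemetry.get_obs(): the state, without advancing time (a new reading comes with each control period).
- cams.camera(name): name is "side" or "top"; returns a dict with "color" (480x640x3 uint8, red, green, blue), "fovy" (degrees; the focal length in pixels is half the picture's height over the tangent of half this angle, whatever the lens; pixels are square), "cx", "cy" (the principal point, pixels), "camera_from_world" (4x4, takes a point from world to camera coordinates). Camera axes: x right, y down, z forward; pixel columns grow to the right and rows downward; lengths in m; the calibration is good to about 2 mm. A picture is of the moment at which its call begins. There is no depth.
- workorder.job_done(): hands the job in, once; it reports no verdict.
The state is a dict: "clock": time; "joint_pos": joint angles; "joint_vel": joint speeds; "tau": joint torques, N m; "eef_pos": TCP position; "tool_rot": TCP orientation; "ft_force": force on the tool from outside, world axes, zero at the start; "ft_torque": the same for the moment, N m; "grip_width": finger opening in m.
Only numpy, scipy, OpenCV 4.12 (cv2) and the standard library are available. Lean on these libraries where they do the work, as an engineer would, in place of code of your own. Each camera call takes 0.05 s, during which the arm holds its last target. There are 200 camera calls.

## Task

Put the kitchen gadgets away: lay the can opener, the bottle opener and the jar key each flat on its own silhouette in the drawer, heads the way the outlines show, and lay the corkscrew in its hinged wooden case, opening the lid first and shutting it fully afterwards. Set things down, do not drop them.

Things in the scene. Friction and masses are not known exactly. Their poses are not given: they have to be found in the camera images.
- can_opener: loose chrome crank can opener, 150 mm long: two handle bars, together 28 mm wide, 12 high, from x = -100 to -4; head to x = +48 with round wheel; crank wing 62 wide across the head at x = 8, top 24 high. Origin: underside, under the head; x towards the head, z up. Starts on the worktop, in the row nearest the robot, x within 0.4 rad of world +x. Grip the bars across y at x = -30
- bottle_opener: loose cast aluminium bottle opener, 117 mm long, 10 high: slim handle 18 wide from x = -88 to -20, then a closed ring head 57 across, hole 31. Origin: underside, ring's centre; x from handle to ring, z up. Starts on the worktop, in the row nearest the robot, x within 0.4 rad of world +x. Grip the handle across y at x = -40
- jar_key: loose cream plastic jar key, 115 mm long, 13 high: handle 26 wide from x = -85 to -14, then a crosspiece 64 wide with two prongs (open jaw) to x = +30. Origin: underside, in the jaw; x from handle to prongs, z up. Starts on the worktop, in the row nearest the robot, x within 0.4 rad of world +x. Grip the handle across y at x = -38
- corkscrew: loose nickel T-shaped corkscrew, 114 mm long, 17 high: crossbar 70 long (along y), 17 thick, at x = -38; round barrel 17 thick from x = -18 to +18; spiral to x = +68. Origin: underside, barrel's middle; x towards the spiral's tip, z up. Starts on the worktop, in the row nearest the robot, x within 0.4 rad of world +x. Grip the barrel across y at the origin
- can_opener_pad: fixed cork pad 180 x 84 x 4 mm in the drawer, top 11 mm above the worktop, with a dark flat silhouette of the can opener. Origin: on its underside below where that tool's own origin belongs; silhouette's head along +x. The three pads lie about 93 mm apart in changing order in a fixed mint drawer: inside 208 x 288 mm, walls 50 mm, front panel 72 mm high
- bottle_opener_pad: fixed cork pad 180 x 84 x 4 mm in the drawer, top 11 mm above the worktop, with a dark flat silhouette of the bottle opener (closed ring). Origin: on its underside below where that tool's own origin belongs; silhouette's head along +x. Walls of the drawer are 50 mm high and at least 45 mm from a pad's centre line
- jar_key_pad: fixed cork pad 180 x 84 x 4 mm in the drawer, top 11 mm above the worktop, with a dark flat silhouette of the jar key (two prongs). Origin: on its underside below where that tool's own origin belongs; silhouette's head along +x. Walls of the drawer are 50 mm high and at least 45 mm from a pad's centre line
- case: fixed wooden case with lid on the worktop beyond the row of tools: outside 104 (x) x 148 (y) x 36 mm without the 7 mm lid, walls and floor 5, inside 94 x 138, 31 deep. Origin: centre of its underside; x from the opening front to the hinge (within 0.15 rad of world +x), z up. The corkscrew fits with its x along the case's y, either way round
- case_lid (a joint): angle of the case's lid, rad: 0 shut, growing as it opens upward, stop at 2.0. Hinge line along case y at case x = +52 mm, z = 36.5 mm. Stiff hinge (0.08 N m, about 1 N at the tab): the lid stays where it is left
- case_lid_tab (a point): point on the dark tab of the lid's front edge (tab 16 mm wide along y, 7 thick, 32 out from the edge), 20 mm out from the edge; shut: case x = -72, z = 40 mm. Pinch it from above across y, tool upright: it pivots between the fingers as the lid swings. Fingertips at most 10 mm below this point clear the lid's edge when it stands. Axes turn with the lid, shut as the case's
Not all that is in view belongs to the job. Leave any blue or purple look-alike of the corkscrew alone. Leave any red look-alike of the can_opener alone.

How it is judged:
By the outcome, as a careful person would: the job done as asked, in the order asked, and still so for the second after the job is handed in, with the robot touching nothing.
It also fails if it takes over 134 s, if anything falls off the work surface, if the arm or the gripper's body presses on something with over 40 N, if the wrist force passes 120 N, or if a joint passes its speed limit or range.

## Working session

There is one attempt and no reset: what is moved stays moved. The work goes in short steps, Python scripts to look and compute and a tool call to move; the robot and the scene stay as the last step left them, time stands still between calls to the robot, and variables do not carry over. Pictures are saved under pics/ and viewed, about 12 in all and at most 16, crops included, and the job is handed in when it is done.

Besides the shell and the picture viewer there is one more tool, called after "Request:" as a command line: name --argument value ..., lists and objects as JSON in quotes. apply_moves: Moves the arm, as the interface text tells. Its arguments: {"type":"object","properties":{"moves":{"type":"array"},"hand":{"type":"number"}},"required":["moves"]}

```bash
mkdir -p pics
cat > h.py <<'E'
import numpy as np, cv2
from workcell import telemetry, cams, workorder
def cam(n):
    c=cams.camera(n); im=c["color"]; f=240/np.tan(np.radians(c["fovy"])/2)
    T=np.array(c["camera_from_world"]); return im,(f,c["cx"],c["cy"],T)
def ray(k,u,v,z):
    f,cx,cy,T=k; R=T[:3,:3]; o=-R.T@T[:3,3]; d=R.T@np.array([(u-cx)/f,(v-cy)/f,1]); return o+d*(z-o[2])/d[2]
def proj(k,p):
    f,cx,cy,T=k; q=T[:3,:3]@np.array(p)+T[:3,3]; return np.array([f*q[0]/q[2]+cx,f*q[1]/q[2]+cy])
def save(n,im): cv2.imwrite("pics/"+n,im[:,:,::-1])
E
python3 - <<'E'
from h import *
for n in("top","side"):
    im,k=cam(n); save(n+"0.png",im); np.save(n+"0.npy",im)
    print(n,k[:3],-k[3][:3,:3].T@k[3][:3,3],k[3][:3,:3].round(3).tolist())
o=telemetry.get_obs(); print({a:np.round(b,3).tolist() for a,b in o.items()})
E
```

```text
top (np.float64(480.004363612001), 328.1505047435329, 240.0753871472697) [ 0.34621415 -0.02506634  1.01080661] [[0.026, -1.0, 0.01], [-0.992, -0.027, -0.125], [0.126, -0.007, -0.992]]
side (np.float64(533.2490260951035), 322.0965407228471, 242.44061873488656) [0.36468337 0.9756153  0.69203994] [[-0.992, -0.124, -0.011], [-0.058, 0.536, -0.842], [0.11, -0.835, -0.539]]
{'clock': 0.1, 'joint_pos': [1.318, 0.241, 0.004, 1.335, 0.0, 1.571], 'joint_vel': [0.001, -0.002, 0.001, 0.0, 0.0, -0.001], 'tau': [-0.0, -37.314, 25.301, 0.011, -0.0, 0.0], 'eef_pos': [0.125, 0.484, 0.217], 'tool_rot': [0.791, 0.612, -0.001, 0.001], 'ft_force': [0.334, 0.599, 0.407], 'ft_torque': [0.013, 0.005, 0.015], 'grip_width': 0.086}
```

View pics/top0.png

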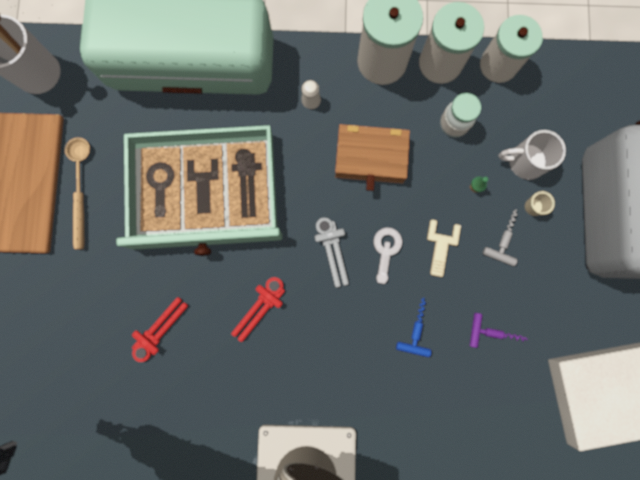

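View pics/side0.png

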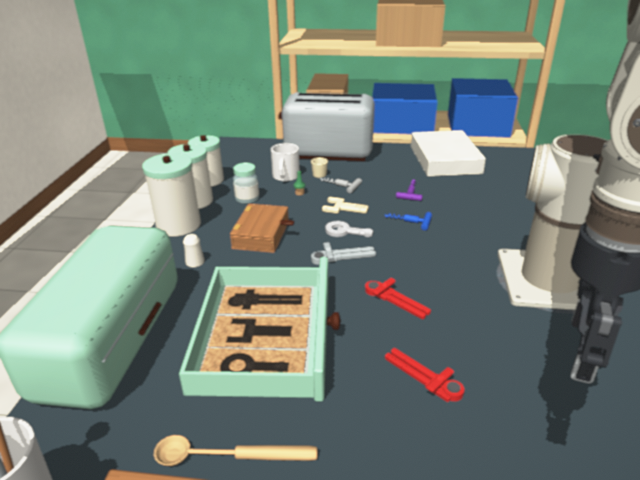

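Top view: from left to right the pads are bottle (160,188), jar (203,186) and can (246,183), all heads up. The case is at (373,153) with its tab at (370,183). The tools are the can opener (332,252), bottle opener (386,254), jar key (441,248) and corkscrew (505,238).

```bash
cat > m.py <<'E'
from h import *
def pts(mask,k,z,off=(0,0)):
    v,u=np.nonzero(mask); return np.array([ray(k,a+off[0],b+off[1],z)[:2] for a,b in zip(u,v)])
def big(mask):
    n,l,s,c=cv2.connectedComponentsWithStats(mask.astype(np.uint8)); i=1+np.argmax(s[1:,4]); return l==i
def profile(p,step=.006):
    c=p.mean(0); w,V=np.linalg.eigh(np.cov((p-c).T)); a=V[:,1]
    if a[0]<0:a=-a
    return c,a,refine(p,c,a,step)
def refine(p,c,a,step):
    n=np.array([-a[1],a[0]]); s=(p-c)@a; t=(p-c)@n; out=[]
    for b in np.arange(s.min(),s.max(),step):
        m=(s>=b)&(s<b+step)
        if m.sum()>2: out.append((b+step/2,t[m].min(),t[m].max(),m.sum()))
    return np.array(out)
E
python3 - <<'E'
from m import *
im,k=cam("top"); np.save("k.npy",np.array(k,dtype=object),allow_pickle=True)
g=im.astype(int)
R={'can':(308,210,355,292,.010),'bot':(368,222,408,288,.010),'jar':(424,215,466,282,.013),'cork':(478,204,526,272,.012)}
P={'pbot':(144,150,180,226,.011),'pjar':(184,150,223,226,.011),'pcan':(228,140,270,226,.011)}
for d,dark in((R,0),(P,1)):
  for n,(a,b,c,e,z) in d.items():
    s=g[b:e,a:c]; m=(s.sum(2)<200) if dark else (s.sum(2)>230)
    m=cv2.morphologyEx(m.astype(np.uint8),cv2.MORPH_CLOSE,np.ones((3,3))) if n=='cork' else m
    m=big(m); p=pts(m,k,z,(a,b)); ce,ax,pr=profile(p)
    print(n,m.sum(),'c',ce.round(4),'ang',round(np.degrees(np.arctan2(ax[1],ax[0])),1)); print((pr*[1000,1000,1000,1]).round(0).astype(int).tolist())
big_=cv2.resize(im[90:300,110:540],None,fx=1.85,fy=1.85,interpolation=cv2.INTER_CUBIC); save("zoom.png",big_)
E
```

```text
can 3724 c [ 0.4516 -0.0373] ang 1.1
[[-82, -49, 46, 140], [-76, -49, 46, 133], [-70, -49, 46, 137], [-64, -49, 47, 137], [-58, -49, 47, 137], [-52, -49, 47, 135], [-46, -49, 47, 123], [-40, -49, 47, 122], [-34, -49, 47, 122], [-28, -49, 47, 135], [-22, -49, 47, 135], [-16, -49, 47, 136], [-10, -49, 47, 137], [-4, -49, 47, 127], [2, -49, 47, 121], [8, -49, 47, 122], [14, -49, 48, 129], [20, -49, 48, 133], [26, -49, 48, 116], [32, -49, 48, 121], [38, -49, 48, 115], [44, -49, 48, 121], [50, -49, 48, 138], [56, -49, 48, 141], [62, -49, 48, 138], [68, -49, 48, 120], [74, -49, 48, 119], [80, -49, 48, 140], [86, -49, 48, 94]]
bot 2586 c [ 0.446  -0.1566] ang 0.1
[[-66, -41, 40, 117], [-60, -41, 40, 112], [-54, -41, 40, 113], [-48, -41, 40, 115], [-42, -41, 40, 115], [-36, -41, 40, 114], [-30, -41, 40, 115], [-24, -41, 40, 115], [-18, -41, 40, 114], [-12, -41, 41, 115], [-6, -41, 41, 108], [0, -41, 41, 106], [6, -41, 41, 107], [12, -41, 41, 109], [18, -41, 41, 109], [24, -41, 41, 111], [30, -41, 41, 108], [36, -41, 41, 104], [42, -41, 41, 112], [48, -41, 41, 113], [54, -41, 41, 112], [60, -
[... 893 characters left out ...]
50, 50, 135], [12, -49, 50, 136], [18, -49, 51, 136], [24, -49, 51, 136], [30, -49, 51, 130], [36, -48, 52, 134], [42, -48, 52, 136], [48, -48, 52, 136], [54, -48, 53, 131], [60, -47, 53, 134], [66, -47, 53, 132], [72, -47, 32, 81], [78, -47, -32, 8]]Traceback (most recent call last):
  File "<stdin>", line 10, in <module>
  File "m.py", line 5, in big
    n,l,s,c=cv2.connectedComponentsWithStats(mask.astype(np.uint8)); i=1+np.argmax(s[1:,4]); return l==i
                                                                         ~~~~~~~~~^^^^^^^^^
    return _wrapfunc(a, 'argmax', axis=axis, out=out, **kwds)
    return bound(*args, **kwds)
ValueError: attempt to get argmax of an empty sequence
```

Run:
```python
from h import *
im=np.load("top0.npy"); im2,k=cam("top"); print(im.dtype,im2.dtype,np.abs(im.astype(int)-im2).max())
for u,v in((300,350),(395,243),(333,225),(441,260),(505,240),(205,200),(250,190),(190,215),(373,150),(370,183),(338,265)): print(u,v,im[v,u],im2[v,u])
```

```text
uint8 uint8 11
300 350 [71 82 87] [72 83 88]
395 243 [190 186 185] [191 186 185]
333 225 [166 167 166] [166 166 165]
441 260 [227 219 189] [227 218 188]
505 240 [190 188 184] [189 186 183]
205 200 [79 70 66] [78 69 64]
250 190 [74 64 59] [74 64 59]
190 215 [194 158 117] [193 157 116]
373 150 [178 127  85] [179 128  87]
370 183 [88 45 31] [87 43 29]
338 265 [140 142 141] [141 143 143]
```

Run:
```python
from m import *
im,k=cam("top")
g=im.astype(int)
R={'can':(308,210,355,292,.010),'bot':(368,222,408,288,.010),'jar':(424,215,466,282,.013),'cork':(478,204,526,272,.012)}
P={'pbot':(144,150,180,226,.011),'pjar':(184,150,223,226,.011),'pcan':(228,140,270,226,.011)}
for d,dark in((R,0),(P,1)):
  for n,(a,b,c,e,z) in d.items():
    s=g[b:e,a:c]; m=(s.sum(2)<330) if dark else (s.sum(2)>330)
    m=cv2.morphologyEx(m.astype(np.uint8),cv2.MORPH_CLOSE,np.ones((3,3))) if n=='cork' else m
    m=big(m); p=pts(m,k,z,(a,b)); ce,ax,pr=profile(p)
    print(n,m.sum(),'c',ce.round(4),'ang',round(np.degrees(np.arctan2(ax[1],ax[0])),1)); print((pr*[1000,1000,1000,1]).round(0).astype(int).tolist())
s=g[110:200,325:420]; m=(s[:,:,0]-s[:,:,2]>35); m=big(m); v,u=np.nonzero(m); print('case',m.sum())
rect=cv2.minAreaRect(np.stack([u+325,v+110],1).astype(np.float32)); print(rect)
for q in cv2.boxPoints(rect): print(ray(k,*q,.043).round(4))
t=(s[:,:,0]<130)&(s[:,:,0]-s[:,:,2]>30); t=big(t); v,u=np.nonzero(t); print('tab',t.sum(),u.min()+325,u.max()+325,v.min()+110,v.max()+110, ray(k,u.mean()+325,v.mean()+110,.04).round(4))
big_=cv2.resize(im[90:300,110:540],None,fx=1.85,fy=1.85,interpolation=cv2.INTER_CUBIC); save("zoom.png",big_)
```

```text
can 1079 c [ 0.456 -0.04 ] ang 16.5
[[-78, -14, 16, 34], [-72, -14, 15, 35], [-66, -14, 16, 36], [-60, -14, 15, 36], [-54, -14, 15, 36], [-48, -15, 15, 38], [-42, -15, 15, 36], [-36, -15, 15, 36], [-30, -14, 15, 35], [-24, -14, 15, 36], [-18, -15, 14, 37], [-12, -15, 15, 35], [-6, -14, 15, 35], [0, -16, 14, 36], [6, -15, 14, 37], [12, -17, 16, 46], [18, -18, 15, 46], [24, -33, 30, 83], [30, -34, 30, 87], [36, -33, 30, 76], [42, -19, 21, 50], [48, -20, 22, 39], [54, -19, 23, 38], [60, -14, 21, 42], [66, -9, 15, 30], [72, 1, 10, 4]]
bot 915 c [ 0.454  -0.1532] ang -8.3
[[-67, -11, 11, 27], [-61, -12, 12, 34], [-55, -13, 12, 37], [-49, -10, 11, 31], [-43, -9, 10, 30], [-37, -11, 11, 29], [-31, -10, 10, 30], [-25, -10, 11, 28], [-19, -10, 10, 29], [-13, -10, 11, 31], [-7, -18, 18, 41], [-1, -24, 23, 62], [5, -27, 26, 74], [11, -29, 29, 74], [17, -30, 30, 69], [23, -31, 31, 54], [29, -30, 30, 56], [35, -27, 28, 73], [41, -24, 23, 61], [47, -17, 17, 41], [53, -3, 3, 4]]
jar 1000 c [ 0.4663 -0.2689] ang -10.3
[[-61, -14, 13, 37], [-55, -15, 14, 43], [-49, -15, 15, 41], [-43, -14, 14, 42], [
[... 1602 characters left out ...]
4, 16, 39], [-59, -14, 15, 38], [-53, -13, 15, 38], [-47, -13, 15, 35], [-41, -14, 14, 34], [-35, -14, 14, 33], [-29, -14, 14, 37], [-23, -15, 13, 39], [-17, -15, 15, 40], [-11, -15, 15, 39], [-5, -14, 14, 39], [1, -14, 14, 38], [7, -17, 15, 35], [13, -19, 15, 43], [19, -32, 17, 54], [25, -33, 29, 78], [31, -33, 29, 84], [37, -31, 29, 64], [43, -19, 20, 52], [49, -19, 22, 54], [55, -19, 21, 53], [61, -15, 19, 42], [67, -7, 16, 25]]
case 3879
((372.0754699707031, 157.73585510253906), (72.57264709472656, 62.98249435424805), 4.635463237762451)
[ 0.581  -0.0392  0.043 ]
[ 0.7159 -0.0465  0.043 ]
[ 0.7077 -0.1985  0.043 ]
[ 0.573  -0.1886  0.043 ]
tab 383 335 406 172 189 [ 0.6002 -0.1142  0.04  ]
```

View pics/zoom.png

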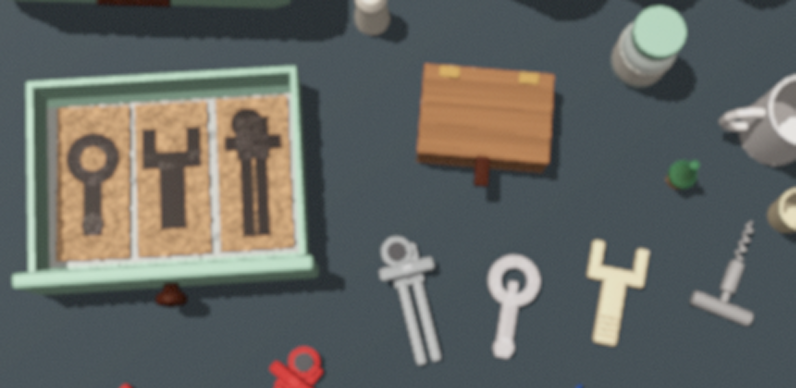

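The zoom confirms the three silhouettes (heads away from the robot), and the case with its tab at zoom (482,172), about pixel (370,183). I'll start with the can opener.

```bash
cat > g.py <<'E'
import sys
from h import *
from scipy.spatial.transform import Rotation as Ro
def state():
    o=telemetry.get_obs(); M=Ro.from_quat(o["tool_rot"]).as_matrix(); phi=np.degrees(np.arctan2(M[1,0],M[0,0])); return o,M,phi
def plan(x,y,z,ph,n=9):
    o,M,phi=state(); d=(np.array([x,y,z])-o["eef_pos"])*1000; t=(phi-ph+180)%360-180
    print("at",np.round(o["eef_pos"],4),"phi",round(phi,1),"q",np.round(o["joint_pos"],2),"t",round(o["clock"],1),"w",round(o["grip_width"],4),"F",np.round(o["ft_force"],1))
    print("world d",d.round(1),"turn",round(t,1),"per row",n)
    s=d/n; 
    for i in range(n):
        a=np.radians(phi-t*i/n); print([round(float(q),1) for q in(s[0]*np.cos(a)+s[1]*np.sin(a), s[0]*np.sin(a)-s[1]*np.cos(a), -s[2], t/n)])
if __name__=="__main__": 
    v=[float(q) for q in sys.argv[1:]]; plan(*v[:4],int(v[4]) if len(v)>4 else 9)
E
python3 g.py .4474 -.0426 .10 105.4 14
python3 - <<'E'
from h import *
_,k=cam("top")
for x,y in((425,65),(554,74),(549,163),(418,155)): print(ray(k,110+x/1.85,90+y/1.85,.043).round(4))
for x,y in((482,158),(482,186)): print('tab',ray(k,110+x/1.85,90+y/1.85,.043).round(4))
E
```

```text
at [0.125  0.4838 0.2174] phi 75.5 q [ 1.32  0.24  0.    1.34 -0.    1.57] t 0.2 w 0.0855 F [-0.1  0.1 -0.2]
world d [ 322.4 -526.4 -117.4] turn -29.9 per row 14
[-30.6, 31.7, 8.4, -2.1]
[-31.8, 30.5, 8.4, -2.1]
[-32.9, 29.3, 8.4, -2.1]
[-34.0, 28.1, 8.4, -2.1]
[-35.0, 26.8, 8.4, -2.1]
[-36.0, 25.5, 8.4, -2.1]
[-36.9, 24.1, 8.4, -2.1]
[-37.8, 22.7, 8.4, -2.1]
[-38.6, 21.3, 8.4, -2.1]
[-39.4, 19.9, 8.4, -2.1]
[-40.1, 18.4, 8.4, -2.1]
[-40.7, 16.9, 8.4, -2.1]
[-41.3, 15.3, 8.4, -2.1]
[-41.9, 13.8, 8.4, -2.1]
[ 0.7123 -0.0493  0.043 ]
[ 0.7061 -0.1957  0.043 ]
[ 0.6025 -0.1906  0.043 ]
[ 0.6074 -0.0439  0.043 ]
tab [ 0.6061 -0.1156  0.043 ]
tab [ 0.5741 -0.1161  0.043 ]
```

Request:
apply_moves --moves '[[[-31,32,4,-2],[-32,30,4,-2],[-33,29,4,-2],[-34,28,4,-2],[-35,27,4,-2],[-36,25,4,-2],[-37,24,4,-2],[-38,23,4,-2],[-39,21,4,-2],[-39,20,4,-2]]]' --hand 0.1

```text
clock: 1.3
eef_pos: [0.36, 0.0995, 0.176]
tool_rot: [0.662, 0.75, 0.004, 0.001]
ft_force: [1.0, 0.7, -0.1]
grip_width: 0.0468
```

```bash
python3 g.py .4474 -.0426 .06 105.4 8
```

```text
at [0.36   0.0995 0.176 ] phi 97.1 q [ 0.27  0.01 -0.38  1.18  0.    0.14] t 1.3 w 0.0468 F [ 1.   0.7 -0.1]
world d [  87.4 -142.1 -116. ] turn -8.3 per row 8
[-19.0, 8.6, 14.5, -1.0]
[-19.1, 8.3, 14.5, -1.0]
[-19.3, 7.9, 14.5, -1.0]
[-19.4, 7.6, 14.5, -1.0]
[-19.6, 7.2, 14.5, -1.0]
[-19.7, 6.9, 14.5, -1.0]
[-19.8, 6.5, 14.5, -1.0]
[-19.9, 6.2, 14.5, -1.0]
```

Request:
apply_moves --moves '[[[-19,9,14,-1],[-19,8,14,-1],[-19,8,14,-1],[-19,8,14,-1],[-20,7,14,-1],[-20,7,14,-1],[-20,7,14,-1],[-20,6,14,-1],[0,0,0,0],[0,0,0,0]]]'

```text
clock: 2.3
eef_pos: [0.4552, -0.054, 0.0609]
tool_rot: [0.61, 0.792, 0.006, 0.003]
ft_force: [0.2, -0.1, -0.4]
grip_width: 0.047
```

```bash
python3 g.py .4474 -.0426 .02 105.4 5
python3 - <<'E'
from h import *
im,k=cam("side"); save("s1.png",cv2.resize(im[180:320,250:450],None,fx=4,fy=4))
E
```

```text
at [ 0.4552 -0.054   0.0609] phi 104.8 q [-0.12  0.29 -0.37  0.9   0.01 -0.38] t 2.3 w 0.047 F [ 0.2 -0.1 -0.4]
world d [ -7.8  11.4 -40.9] turn -0.6 per row 5
[2.6, -0.9, 8.2, -0.1]
[2.6, -0.9, 8.2, -0.1]
[2.6, -0.9, 8.2, -0.1]
[2.6, -0.9, 8.2, -0.1]
[2.6, -0.9, 8.2, -0.1]
```

View pics/s1.png

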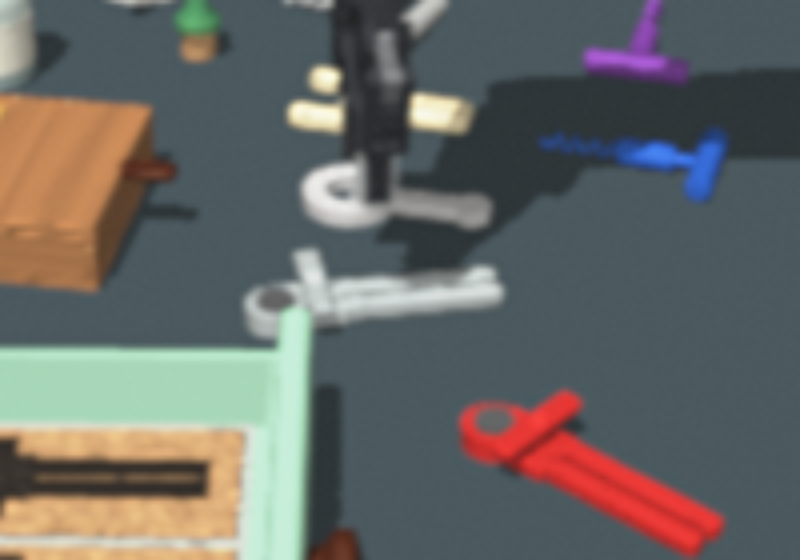

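The side view shows the closed-in fingers above the can opener, near crop (375,200) and at a height of about 45 mm. The way down is clear.

Request:
apply_moves --moves '[[[6,-2,0,0],[5,-2,3,0],[2,0,8,0],[0,0,10,0],[0,0,10,0],[0,0,6,0],[0,0,3,0],[0,0,1,0],[0,0,0,0],[0,0,0,0]]]'

```text
clock: 3.35
eef_pos: [0.4471, -0.0382, 0.0179]
tool_rot: [0.608, 0.794, 0.007, 0.003]
ft_force: [0.2, 0.6, 0.3]
grip_width: 0.0466
```

```bash
python3 g.py .4474 -.0426 .02 105.4 2
```

```text
at [ 0.4471 -0.0382  0.0179] phi 105.1 q [-0.09  0.33 -0.45  0.77  0.01 -0.35] t 3.4 w 0.0466 F [0.2 0.6 0.3]
world d [ 0.3 -4.4  2.1] turn -0.3 per row 2
[-2.2, -0.4, -1.1, -0.2]
[-2.2, -0.4, -1.1, -0.2]
```

Request:
apply_moves --moves '[[[-3,0,-1,0],[-1,0,0,0],[0,0,0,0],[0,0,0,0],[0,0,0,0],[0,0,0,0],[0,0,0,0],[0,0,0,0],[0,0,0,0],[0,0,0,0]]]'

```text
clock: 4.35
eef_pos: [0.4494, -0.0428, 0.0201]
tool_rot: [0.609, 0.793, 0.007, 0.004]
ft_force: [-0.6, 0.5, -0.2]
grip_width: 0.0468
```

Request:
apply_moves --moves '[[[0,0,0,0],[0,0,0,0],[0,0,0,0],[0,0,0,0],[0,0,0,0],[0,0,0,0],[0,0,0,0],[0,0,-5,0],[0,0,-15,0],[0,0,-20,0]]]' --hand -1

```text
clock: 5.35
eef_pos: [0.4459, -0.0427, 0.059]
tool_rot: [0.609, 0.794, 0.005, 0.001]
ft_force: [-0.3, 0.2, 0.0]
grip_width: 0.0001
```

```bash
python3 g.py .5886 .1447 .14 94.1 8
python3 - <<'E'
from h import *
im,k=cam("side"); save("s2.png",cv2.resize(im[150:350,220:480],None,fx=3,fy=3))
E
```

```text
at [ 0.4459 -0.0427  0.059 ] phi 105.0 q [-0.1   0.27 -0.4   0.89  0.01 -0.36] t 5.3 w 0.0001 F [-0.3  0.2  0. ]
world d [142.7 187.4  81. ] turn 10.9 per row 8
[18.0, 23.3, -10.1, 1.4]
[18.5, 22.9, -10.1, 1.4]
[19.1, 22.4, -10.1, 1.4]
[19.6, 22.0, -10.1, 1.4]
[20.1, 21.5, -10.1, 1.4]
[20.6, 21.0, -10.1, 1.4]
[21.1, 20.5, -10.1, 1.4]
[21.6, 20.0, -10.1, 1.4]
```

View pics/s2.png

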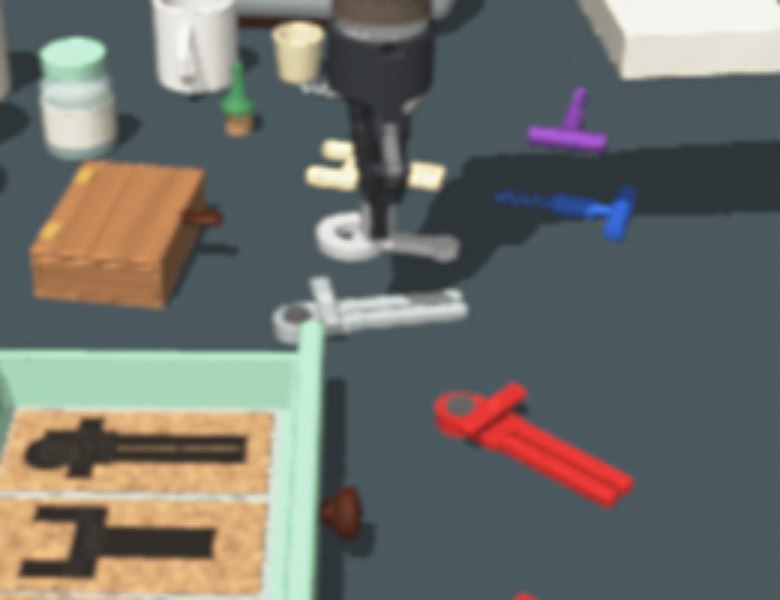

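Run:
```python
from h import *
p=telemetry.get_obs()["eef_pos"]; 
for n in("side","top"):
    im,k=cam(n); print(n,proj(k,[p[0],p[1],p[2]-.017]),'can grip',proj(k,[.4474,-.0426,.012])); 
    if n=="top": save("t2.png",cv2.resize(im[190:400,260:560],None,fx=2.6,fy=2.6))
    else: print(ray(k,220+390/3,150+312/3,.012), ray(k,220+320/3,150+318/3,.012),'head wing')
    print(k[0],k[3].round(4).tolist())
```

```text
side [344.32547162 239.59461687] can grip [344.56104855 251.95323728]
[ 0.43430253 -0.03552695  0.012     ] [ 0.48636467 -0.0216968   0.012     ] head wing
533.2490260951035 [[-0.9922, -0.1239, -0.0111, 0.4904], [-0.0575, 0.5363, -0.8421, 0.0805], [0.1103, -0.8349, -0.5392, 1.1475], [0.0, 0.0, 0.0, 1.0]]
top [333.59271082 250.11130417] can grip [333.07291466 252.22953571]
480.004363612001 [[0.0264, -0.9996, 0.0099, -0.0442], [-0.9917, -0.0274, -0.1254, 0.4694], [0.1257, -0.0065, -0.9921, 0.9591], [0.0, 0.0, 0.0, 1.0]]
```

View pics/t2.png

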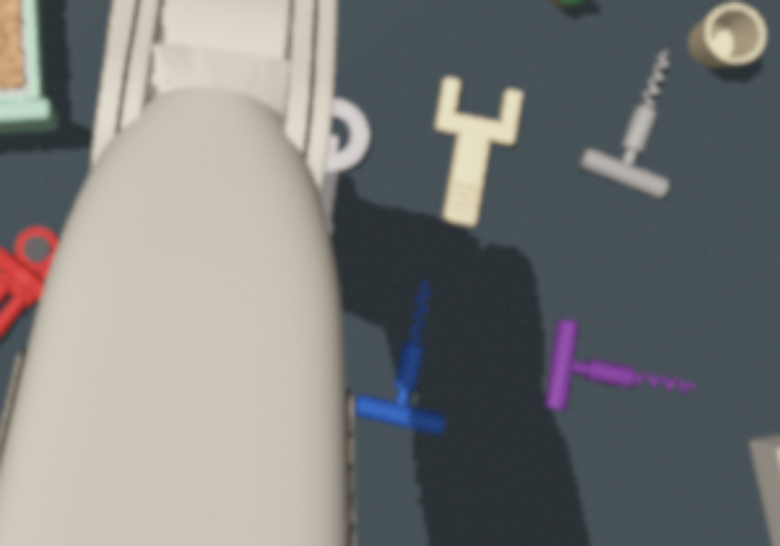

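```bash
python3 - <<'E'
from h import *
o=telemetry.get_obs();p=o["eef_pos"]; print(o["clock"],p)
im,k=cam("side"); save("s3.png",cv2.resize(im[130:290,290:410],None,fx=5,fy=3.7)); 
for dz in (-.017,0,.05,.1): print(dz,proj(k,[p[0],p[1],p[2]+dz]).round(1))
print('init tip',proj(k,[.125,.484,.2005]).round(1), proj(k,[.125-.011,.484-.042,.2005+.013]).round(1), proj(k,[.125+.011,.484+.042,.2005+.013]).round(1))
E
python3 - <<'E'
import numpy as np,cv2
im=np.load("side0.npy"); cv2.imwrite("pics/s0.png",cv2.resize(im[200:420,540:640],None,fx=2.7,fy=2.7)[:,:,::-1])
a=cv2.imread("pics/s3.png"); b=cv2.imread("pics/s0.png"); h=min(a.shape[0],b.shape[0])
cv2.imwrite("pics/c3.png",np.hstack([cv2.resize(a,(480,h))[:, :],b[:h][:,:300]])[:590])
print(a.shape,b.shape)
E
```

```text
5.5 [ 0.44823993 -0.04297641  0.06030579]
-0.017 [344.4 240.3]
0 [344.5 234. ]
0.05 [344.7 214.6]
0.1 [345.  194.4]
init tip [572.  377.2] [574.7 346. ] [574.6 395.9]
(592, 600, 3) (594, 270, 3)
```

View pics/c3.png

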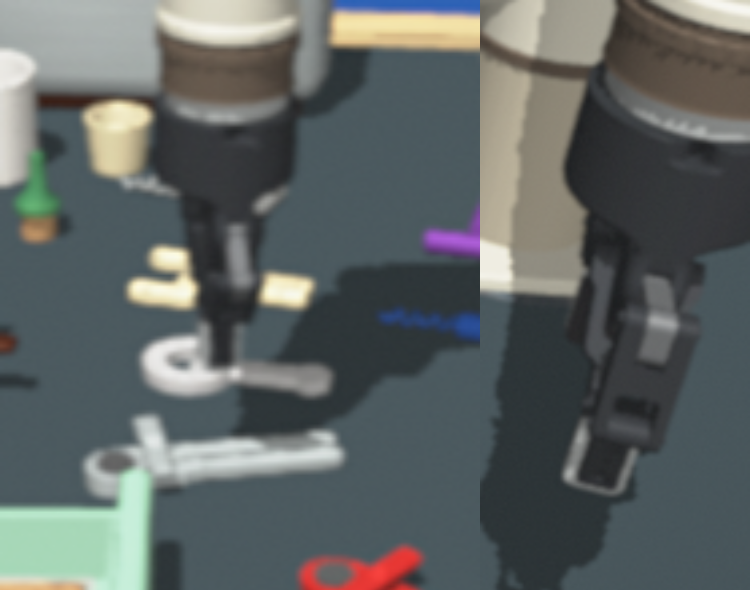

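The side view puts the fingertips at about pixel (345,229), where telemetry predicts (344,240). That makes the real tips about 25 mm higher than stated, and the grasp closed in the air. The can opener has not moved. I'll reopen and feel the way down.

Request:
apply_moves --moves '[[[0,0,0,0],[0,0,0,0],[0,0,8,0],[0,0,10,0],[0,0,10,0],[0,0,7,0],[0,0,3,0],[0,0,0,0],[0,0,0,0],[0,0,0,0]]]' --hand 0.1

```text
clock: 6.55
eef_pos: [0.4441, -0.0422, 0.0139]
tool_rot: [0.609, 0.794, 0.004, -0.001]
ft_force: [-0.4, -0.2, -0.1]
grip_width: 0.0472
```

Request:
apply_moves --moves '[[[0,0,1,0],[0,0,1,0],[0,0,1,0],[0,0,1,0],[0,0,1,0],[0,0,1,0],[0,0,1,0],[0,0,1,0],[0,0,0,0],[0,0,0,0]]]'

```text
clock: 7.55
eef_pos: [0.4453, -0.0422, 0.0063]
tool_rot: [0.609, 0.794, 0.005, 0.001]
ft_force: [-0.4, 0.0, -0.8]
grip_width: 0.0471
```

```bash
python3 g.py .4474 -.0426 .0 105.4 2;python3 - <<'E'
from h import *
im,k=cam("side"); save("s4.png",cv2.resize(im[190:290,290:410],None,fx=6,fy=6)) 
E
```

```text
at [ 0.4453 -0.0422  0.0063] phi 105.0 q [-0.1   0.35 -0.46  0.75  0.01 -0.36] t 7.5 w 0.0471 F [-0.4  0.  -0.8]
world d [ 2.1 -0.4 -6.3] turn -0.4 per row 2
[-0.5, 1.0, 3.2, -0.2]
[-0.5, 1.0, 3.2, -0.2]
```

View pics/s4.png

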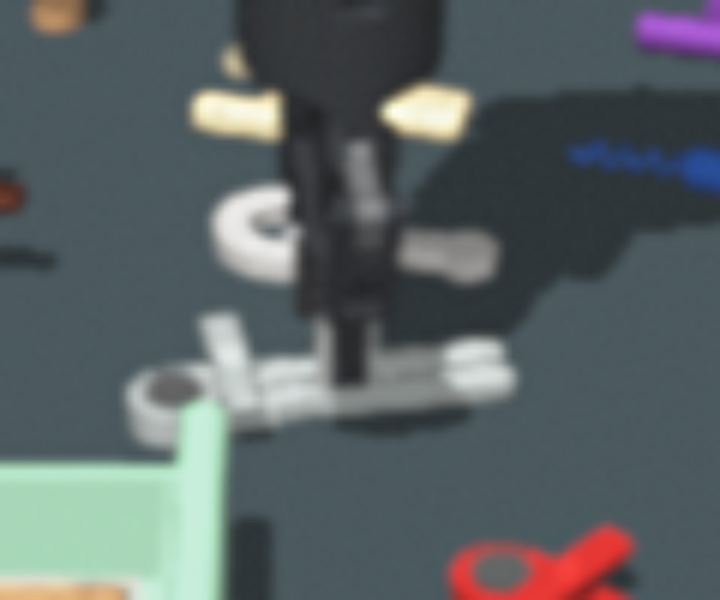

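The near fingertip, at crop (348,382), still sits above the bars with its bottom about 15 mm up. I'll continue down.

Request:
apply_moves --moves '[[[0,1,1,0],[0,1,2,0],[0,0,1,0],[0,0,1,0],[0,0,1,0],[0,0,1,0],[0,0,1,0],[0,0,1,0],[0,0,1,0],[0,0,0,0]]]'

```text
clock: 8.6
eef_pos: [0.4475, -0.0416, -0.0046]
tool_rot: [0.609, 0.794, 0.005, 0.001]
ft_force: [-0.3, 0.8, 0.3]
grip_width: 0.0467
```

```bash
python3 g.py .4474 -.0426 -.01 105.4 1;python3 - <<'E'
from h import *
o=telemetry.get_obs(); p=o["eef_pos"]; im,k=cam("side"); save("s5.png",cv2.resize(im[190:290,290:410],None,fx=6,fy=6)) 
for z in (0,.005,.01,.02): print(z,(proj(k,[p[0]-.26*.024,p[1]+.966*.024,z])-[290,190])*6)
E
```

```text
at [ 0.4475 -0.0416 -0.0046] phi 105.0 q [-0.1   0.37 -0.47  0.72  0.01 -0.36] t 8.6 w 0.0467 F [-0.3  0.8  0.3]
world d [-0.1 -1.  -5.4] turn -0.4 per row 1
[-0.9, -0.4, 5.4, -0.4]
0 [337.51025995 434.27619027]
0.005 [337.68609875 423.39893972]
0.01 [337.86272367 412.4730609 ]
0.02 [338.21835301 390.47410816]
```

View pics/s5.png

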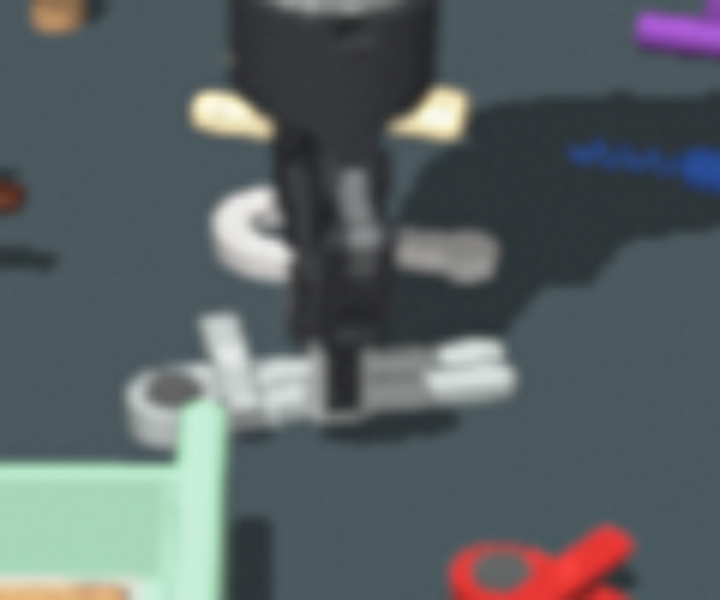

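The fingertip bottom is now at crop y≈414, which is z≈9 mm. I'll go 5 mm more and close.

Request:
apply_moves --moves '[[[0,0,1,0],[0,0,1,0],[0,0,1,0],[0,0,1,0],[0,0,1,0],[0,0,0.5,0],[0,0,0,0],[0,0,0,0],[0,0,0,0],[0,0,0,0]]]'

```text
clock: 9.65
eef_pos: [0.4477, -0.0416, -0.0104]
tool_rot: [0.609, 0.794, 0.005, 0.001]
ft_force: [-0.6, 1.0, 0.9]
grip_width: 0.0472
```

Request:
apply_moves --moves '[[[0,0,0,0],[0,0,0,0],[0,0,0,0],[0,0,0,0],[0,0,0,0],[0,0,0,0],[0,0,0,0],[0,0,0,0],[0,0,0,0],[0,0,0,0]]]' --hand -1

```text
clock: 10.65
eef_pos: [0.4479, -0.0418, -0.0099]
tool_rot: [0.609, 0.793, 0.005, 0.001]
ft_force: [-0.3, -0.4, 0.7]
grip_width: 0.0265
```

```bash
python3 g.py .5886 .1447 .10 94.1 9
```

```text
at [ 0.4479 -0.0418 -0.0099] phi 105.0 q [-0.1   0.38 -0.47  0.71  0.01 -0.36] t 10.7 w 0.0265 F [-0.3 -0.4  0.7]
world d [140.7 186.5 109.9] turn 10.9 per row 9
[16.0, 20.5, -12.2, 1.2]
[16.4, 20.1, -12.2, 1.2]
[16.8, 19.8, -12.2, 1.2]
[17.2, 19.4, -12.2, 1.2]
[17.6, 19.0, -12.2, 1.2]
[18.0, 18.7, -12.2, 1.2]
[18.4, 18.3, -12.2, 1.2]
[18.8, 17.9, -12.2, 1.2]
[19.2, 17.5, -12.2, 1.2]
```

Request:
apply_moves --moves '[[[0,0,-5,0],[0,0,-20,0],[0,0,-25,0],[0,0,-25,1],[4,5,-20,1],[10,12,-10,1],[20,24,0,2],[20,24,0,2],[20,23,0,2],[20,22,0,1]]]'

```text
clock: 11.65
eef_pos: [0.5366, 0.0696, 0.1001]
tool_rot: [0.681, 0.733, 0.002, -0.003]
ft_force: [0.0, 0.4, -2.1]
grip_width: 0.0258
```

```bash
python3 g.py .5886 .1447 .095 94.1 6
```

```text
at [0.5366 0.0696 0.1001] phi 94.2 q [ 0.12  0.4  -0.09  1.08  0.01  0.05] t 11.7 w 0.0258 F [ 0.   0.4 -2.1]
world d [52.  75.1 -5.1] turn 0.1 per row 6
[11.8, 9.6, 0.9, 0.0]
[11.8, 9.6, 0.9, 0.0]
[11.8, 9.6, 0.9, 0.0]
[11.8, 9.6, 0.9, 0.0]
[11.9, 9.6, 0.9, 0.0]
[11.9, 9.5, 0.9, 0.0]
```

Request:
apply_moves --moves '[[[16,12,0,0],[16,12,0,0],[14,10,0,0],[10,7,0,0],[6,5,0,0],[3,2,0,0],[1,1,0,0],[0,0,0,0],[0,0,0,0],[0,0,0,0]]]'

```text
clock: 12.65
eef_pos: [0.5812, 0.1433, 0.0988]
tool_rot: [0.68, 0.733, -0.0, -0.005]
ft_force: [0.0, 0.3, -1.4]
grip_width: 0.0263
```

```bash
cat > mt.py <<'E'
import sys
from g import *
im,k=cam("top"); a,b,c,e=[int(q) for q in sys.argv[2:6]]
save(sys.argv[1],cv2.resize(im[b:e,a:c],None,fx=5,fy=5,interpolation=cv2.INTER_CUBIC))
E
python3 g.py .5886 .1447 .05 94.1 4
python3 - <<'E'
from h import *
im,k=cam("top"); im2,_=cam("side")
a=cv2.resize(im[120:270,110:310],(400,300)); b=cv2.resize(im2[210:410,170:370],(300,300)); save("p1.png",np.hstack([a,b]))
E
```

```text
at [0.5812 0.1433 0.0988] phi 94.3 q [0.24 0.51 0.09 1.15 0.01 0.16] t 12.7 w 0.0263 F [ 0.   0.3 -1.4]
world d [  7.4   1.4 -48.8] turn 0.2 per row 4
[0.2, 1.9, 12.2, 0.1]
[0.2, 1.9, 12.2, 0.1]
[0.2, 1.9, 12.2, 0.1]
[0.2, 1.9, 12.2, 0.1]
```

View pics/p1.png

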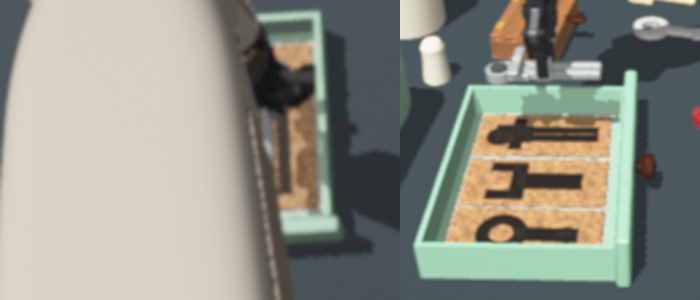

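The can opener is held level above its pad, with its head at side-crop (495,72) over the silhouette. I'll lower it.

Request:
apply_moves --moves '[[[0,5,5,0],[0,3,10,0],[0,0,15,0],[0,0,15,0],[0,0,15,0],[0,0,12,0],[0,0,8,0],[0,0,3,0],[0,0,0,0],[0,0,0,0]]]'

```text
clock: 13.75
eef_pos: [0.5906, 0.1439, 0.0087]
tool_rot: [0.68, 0.733, -0.0, -0.005]
ft_force: [-0.0, -0.3, -1.5]
grip_width: 0.0257
```

```bash
python3 g.py .5886 .1447 .002 94.1 2
```

```text
at [0.5906 0.1439 0.0087] phi 94.3 q [0.24 0.61 0.01 0.97 0.01 0.16] t 13.8 w 0.0257 F [-0.  -0.3 -1.5]
world d [-2.   0.8 -6.7] turn 0.2 per row 2
[0.5, -0.9, 3.3, 0.1]
[0.5, -0.9, 3.3, 0.1]
```

Request:
apply_moves --moves '[[[1,-2,1,0],[0,0,1,0],[0,0,1,0],[0,0,1,0],[0,0,1,0],[0,0,1,0],[0,0,0.5,0],[0,0,0,0],[0,0,0,0],[0,0,0,0]]]'

```text
clock: 14.75
eef_pos: [0.5902, 0.1454, 0.0044]
tool_rot: [0.68, 0.733, 0.002, -0.003]
ft_force: [0.5, -0.1, -1.1]
grip_width: 0.0263
```

```bash
python3 g.py .5886 .1447 .001 94.1 2
```

```text
at [0.5902 0.1454 0.0044] phi 94.3 q [ 0.24  0.62 -0.    0.95  0.01  0.16] t 14.8 w 0.0263 F [ 0.5 -0.1 -1.1]
world d [-1.6 -0.7 -3.4] turn 0.2 per row 2
[-0.3, -0.8, 1.7, 0.1]
[-0.3, -0.8, 1.7, 0.1]
```

Request:
apply_moves --moves '[[[0,-1,2,0],[0,-1,1,0],[0,0,1,0],[0,0,1,0],[0,0,0.5,0],[0,0,0.5,0],[0,0,0.5,0],[0,0,0,0],[0,0,0,0],[0,0,0,0]]]'

```text
clock: 15.75
eef_pos: [0.5885, 0.1453, 0.0008]
tool_rot: [0.68, 0.733, 0.003, -0.002]
ft_force: [-2.3, -0.1, 2.9]
grip_width: 0.0263
```

```bash
python3 g.py .5886 .1447 .001 94.1 2
```

```text
at [0.5885 0.1453 0.0008] phi 94.3 q [ 0.24  0.61 -0.02  0.94  0.01  0.16] t 15.8 w 0.0263 F [-2.3 -0.1  2.9]
world d [ 0.1 -0.6  0.2] turn 0.2 per row 2
[-0.3, 0.0, -0.1, 0.1]
[-0.3, 0.0, -0.1, 0.1]
```

Request:
apply_moves --moves '[[[0,0,0,0],[0,0,0,0],[0,0,0,0],[0,0,0,0],[0,0,-5,0],[0,0,-20,0],[0,0,-30,0],[0,0,-35,0],[0,0,-20,0],[-5,0,-5,0]]]' --hand -0.1

```text
clock: 16.75
eef_pos: [0.5879, 0.1396, 0.1178]
tool_rot: [0.68, 0.733, 0.001, -0.004]
ft_force: [-0.4, 0.4, 0.2]
grip_width: 0.0384
```

```bash
python3 g.py .4362 -.1506 .05 81.7 12
```

```text
at [0.5879 0.1396 0.1178] phi 94.3 q [0.23 0.5  0.13 1.2  0.01 0.15] t 16.8 w 0.0384 F [-0.4  0.4  0.2]
world d [-151.7 -290.2  -67.8] turn 12.6 per row 12
[-23.2, -14.4, 5.6, 1.1]
[-23.4, -14.0, 5.6, 1.1]
[-23.7, -13.6, 5.6, 1.1]
[-23.9, -13.1, 5.6, 1.1]
[-24.2, -12.7, 5.6, 1.1]
[-24.4, -12.3, 5.6, 1.1]
[-24.6, -11.8, 5.6, 1.1]
[-24.8, -11.3, 5.6, 1.1]
[-25.0, -10.9, 5.6, 1.1]
[-25.2, -10.4, 5.6, 1.1]
[-25.4, -10.0, 5.6, 1.1]
[-25.6, -9.5, 5.6, 1.1]
```

Request:
apply_moves --moves '[[[-23,-14,0,1],[-35,-21,0,2],[-36,-21,0,2],[-36,-20,5,2],[-37,-19,15,2],[-37,-18,15,2],[-34,-16,15,1],[-25,-10,10,1],[-12,-5,5,0],[-5,-2,0,0]]]'

```text
clock: 17.75
eef_pos: [0.4237, -0.1445, 0.0449]
tool_rot: [0.761, 0.648, 0.002, -0.004]
ft_force: [1.1, 0.1, 0.4]
grip_width: 0.0383
```

```bash
python3 g.py .4362 -.1506 .025 81.7 5
python3 - <<'E'
from m import *
for n in("side",):
  im,k=cam(n); save("chk.png",im); np.save("chk.npy",im)
# can opener in drawer, from side view: chrome pixels near pad
g=im.astype(int); s=g[270:330,200:320]; m=(s.sum(2)>330)&(s.max(2)-s.min(2)<22); m=big(m); p=pts(m,k,.018,(200,270)); c,a,pr=profile(p)
print(m.sum(),c,np.degrees(np.arctan2(a[1],a[0]))); print((pr*1000).round().astype(int)[:,:3].tolist())
E
```

```text
at [ 0.4237 -0.1445  0.0449] phi 80.8 q [-0.33  0.3  -0.41  0.87  0.01 -0.17] t 17.8 w 0.0383 F [1.1 0.1 0.4]
world d [ 12.5  -6.1 -19.9] turn -0.9 per row 5
[-0.8, 2.7, 4.0, -0.2]
[-0.8, 2.7, 4.0, -0.2]
[-0.8, 2.7, 4.0, -0.2]
[-0.8, 2.7, 4.0, -0.2]
[-0.8, 2.7, 4.0, -0.2]
935 [0.59465864 0.14718526] 3.136246522439885
[[-74, -17, 16], [-68, -16, 16], [-62, -16, 17], [-56, -19, 17], [-50, -19, 17], [-44, -18, 18], [-38, -18, 18], [-32, -18, 18], [-26, -17, 19], [-20, -17, 19], [-14, -17, 19], [-8, -16, 20], [-2, -16, 20], [4, -16, 20], [10, -15, 21], [16, -18, 24], [22, -35, 21], [28, -45, 22], [34, -48, 22], [40, -48, 25], [46, -37, 29], [52, -37, 29], [58, -16, 29], [64, -12, 27], [70, -9, 20]]
```

Can opener check: tail at x=0.518 and bar axis about 5°, against the silhouette at 0.518 and about 4.1°. Good. The bottle opener is next.

Request:
apply_moves --moves '[[[-1,6,0,0],[-1,5,4,-1],[0,2,8,0],[0,0,10,0],[0,0,10,0],[0,0,10,0],[0,0,7,0],[0,0,3,0],[0,0,0,0],[0,0,0,0]]]'

```text
clock: 18.8
eef_pos: [0.4396, -0.1458, -0.0118]
tool_rot: [0.753, 0.658, 0.002, -0.003]
ft_force: [0.7, -0.3, 0.2]
grip_width: 0.0382
```

```bash
python3 g.py .4362 -.1506 -.0095 81.7 2
```

```text
at [ 0.4396 -0.1458 -0.0118] phi 82.2 q [-0.33  0.41 -0.43  0.73  0.01 -0.19] t 18.8 w 0.0382 F [ 0.7 -0.3  0.2]
world d [-3.4 -4.8  2.3] turn 0.5 per row 2
[-2.6, -1.4, -1.2, 0.3]
[-2.6, -1.4, -1.2, 0.3]
```

Request:
apply_moves --moves '[[[-3,-2,-1,0],[-2,-1,-0.5,0],[-0.5,0,0,0],[0,0,0,0],[0,0,0,0],[0,0,0,0],[0,0,0,0],[0,0,0,0],[0,0,0,0],[0,0,0,0]]]'

```text
clock: 19.8
eef_pos: [0.437, -0.152, -0.0086]
tool_rot: [0.753, 0.657, 0.003, -0.002]
ft_force: [0.4, -1.0, 0.9]
grip_width: 0.0384
```

Request:
apply_moves --moves '[[[0,0,0,0],[0,0,0,0],[0,0,0,0],[0,0,0,0],[0,0,0,0],[0,0,0,0],[0,0,0,0],[0,0,0,0],[0,0,0,0],[0,0,0,0]]]' --hand -1

```text
clock: 20.8
eef_pos: [0.4371, -0.1519, -0.0084]
tool_rot: [0.753, 0.658, 0.003, -0.002]
ft_force: [0.0, -0.4, 0.8]
grip_width: 0.0154
```

```bash
python3 g.py .5631 .3276 .1 94.1 12
```

```text
at [ 0.4371 -0.1519 -0.0084] phi 82.2 q [-0.34  0.4  -0.43  0.74  0.01 -0.2 ] t 20.8 w 0.0154 F [ 0.  -0.4  0.8]
world d [126.  479.5 108.4] turn -11.9 per row 12
[41.0, 5.0, -9.0, -1.0]
[40.9, 5.7, -9.0, -1.0]
[40.8, 6.4, -9.0, -1.0]
[40.7, 7.1, -9.0, -1.0]
[40.6, 7.8, -9.0, -1.0]
[40.4, 8.5, -9.0, -1.0]
[40.3, 9.2, -9.0, -1.0]
[40.1, 9.9, -9.0, -1.0]
[39.9, 10.6, -9.0, -1.0]
[39.7, 11.3, -9.0, -1.0]
[39.5, 12.0, -9.0, -1.0]
[39.3, 12.7, -9.0, -1.0]
```

Request:
apply_moves --moves '[[[0,0,-5,0],[0,0,-25,0],[0,0,-35,0],[5,1,-30,0],[20,3,-12,-1],[38,5,0,-1],[40,6,0,-1],[40,7,0,-2],[40,8,0,-2],[40,9,0,-2]]]'

```text
clock: 21.8
eef_pos: [0.4943, 0.0693, 0.1068]
tool_rot: [0.702, 0.712, 0.004, -0.001]
ft_force: [0.5, -0.1, -1.4]
grip_width: 0.0155
```

```bash
python3 g.py .5631 .3276 .09 94.1 8
```

```text
at [0.4943 0.0693 0.1068] phi 90.8 q [ 0.13  0.31 -0.2   1.05  0.01  0.12] t 21.8 w 0.0155 F [ 0.5 -0.1 -1.4]
world d [ 68.8 258.3 -16.8] turn -3.3 per row 8
[32.2, 9.1, 2.1, -0.4]
[32.1, 9.3, 2.1, -0.4]
[32.0, 9.5, 2.1, -0.4]
[32.0, 9.8, 2.1, -0.4]
[31.9, 10.0, 2.1, -0.4]
[31.8, 10.2, 2.1, -0.4]
[31.7, 10.4, 2.1, -0.4]
[31.7, 10.7, 2.1, -0.4]
```

Request:
apply_moves --moves '[[[40,11,0,-1],[40,12,0,-1],[40,12,0,-1],[40,12,0,0],[38,12,2,0],[26,9,2,0],[14,5,2,0],[6,2,1,0],[2,1,0,0],[0,0,0,0]]]'

```text
clock: 22.8
eef_pos: [0.5564, 0.3349, 0.1007]
tool_rot: [0.679, 0.734, 0.003, -0.002]
ft_force: [0.7, 0.2, -0.8]
grip_width: 0.0155
```

```bash
python3 g.py .5638 .327 .02 94.1 5
```

```text
at [0.5564 0.3349 0.1007] phi 94.4 q [0.54 0.6  0.24 1.21 0.   0.46] t 22.8 w 0.0155 F [ 0.7  0.2 -0.8]
world d [  7.4  -7.9 -80.7] turn 0.3 per row 5
[-1.7, 1.4, 16.1, 0.1]
[-1.7, 1.4, 16.1, 0.1]
[-1.7, 1.4, 16.1, 0.1]
[-1.7, 1.4, 16.1, 0.1]
[-1.7, 1.4, 16.1, 0.1]
```

Request:
apply_moves --moves '[[[-5,4,3,0],[-3,3,8,0],[-1,1,12,0],[0,0,15,0],[0,0,15,0],[0,0,13,0],[0,0,8,0],[0,0,4,0],[0,0,1,0],[0,0,0,0]]]'

```text
clock: 23.8
eef_pos: [0.5662, 0.3184, 0.015]
tool_rot: [0.682, 0.731, 0.001, -0.002]
ft_force: [-0.2, 0.3, -1.4]
grip_width: 0.0155
```

```bash
python3 g.py .5638 .327 .003 94.1 4
```

```text
at [0.5662 0.3184 0.015 ] phi 93.9 q [0.51 0.68 0.14 1.04 0.   0.44] t 23.8 w 0.0155 F [-0.2  0.3 -1.4]
world d [ -2.4   8.6 -12. ] turn -0.2 per row 4
[2.2, -0.4, 3.0, -0.0]
[2.2, -0.4, 3.0, -0.0]
[2.2, -0.4, 3.0, -0.0]
[2.2, -0.4, 3.0, -0.0]
```

Request:
apply_moves --moves '[[[4,-1,2,0],[3,-1,2,0],[1,0,2,0],[0,0,1.5,0],[0,0,1,0],[0,0,1,0],[0,0,0.5,0],[0,0,0.5,0],[0,0,0,0],[0,0,0,0]]]'

```text
clock: 24.8
eef_pos: [0.5649, 0.3285, 0.0063]
tool_rot: [0.682, 0.731, 0.003, -0.001]
ft_force: [-0.8, 1.0, -0.9]
grip_width: 0.0155
```

```bash
python3 g.py .5638 .327 .0026 94.1 2
```

```text
at [0.5649 0.3285 0.0063] phi 94.0 q [0.52 0.69 0.14 1.02 0.   0.46] t 24.8 w 0.0155 F [-0.8  1.  -0.9]
world d [-1.1 -1.5 -3.7] turn -0.1 per row 2
[-0.7, -0.6, 1.9, -0.1]
[-0.7, -0.6, 1.9, -0.1]
```

Request:
apply_moves --moves '[[[-0.5,-0.5,2,0],[0,0,1,0],[0,0,1,0],[0,0,0.5,0],[0,0,0.5,0],[0,0,0.5,0],[0,0,0,0],[0,0,0,0],[0,0,0,0],[0,0,0,0]]]'

```text
clock: 25.8
eef_pos: [0.5647, 0.3279, 0.0024]
tool_rot: [0.682, 0.731, 0.004, -0.001]
ft_force: [-0.8, -0.6, 1.9]
grip_width: 0.0152
```

```bash
python3 g.py .5638 .327 .0026 94.1 2
```

```text
at [0.5647 0.3279 0.0024] phi 94.0 q [0.52 0.69 0.13 1.01 0.   0.46] t 25.8 w 0.0152 F [-0.8 -0.6  1.9]
world d [-0.9 -0.9  0.2] turn -0.1 per row 2
[-0.4, -0.5, -0.1, -0.1]
[-0.4, -0.5, -0.1, -0.1]
```

Contact (Fz rose by about 2 N). I'll release, lift, and go to the jar key.

Request:
apply_moves --moves '[[[0,0,0,0],[0,0,0,0],[0,0,0,0],[0,0,0,0],[0,0,-5,0],[0,0,-20,0],[0,0,-30,0],[0,0,-35,0],[-5,0,-20,0],[-15,-4,-5,0]]]' --hand -0.05

```text
clock: 26.8
eef_pos: [0.5608, 0.3075, 0.1187]
tool_rot: [0.681, 0.732, 0.002, -0.001]
ft_force: [0.6, 0.1, 0.8]
grip_width: 0.0407
```

```bash
python3 g.py .4515 -.2662 .045 79.7 14
```

```text
at [0.5608 0.3075 0.1187] phi 94.1 q [0.5  0.57 0.24 1.24 0.   0.43] t 26.8 w 0.0407 F [0.6 0.1 0.8]
world d [-109.3 -573.7  -73.7] turn 14.4 per row 14
[-40.3, -10.7, 5.3, 1.0]
[-40.5, -10.0, 5.3, 1.0]
[-40.7, -9.3, 5.3, 1.0]
[-40.8, -8.5, 5.3, 1.0]
[-41.0, -7.8, 5.3, 1.0]
[-41.1, -7.1, 5.3, 1.0]
[-41.2, -6.3, 5.3, 1.0]
[-41.3, -5.6, 5.3, 1.0]
[-41.4, -4.8, 5.3, 1.0]
[-41.5, -4.1, 5.3, 1.0]
[-41.6, -3.3, 5.3, 1.0]
[-41.6, -2.6, 5.3, 1.0]
[-41.7, -1.9, 5.3, 1.0]
[-41.7, -1.1, 5.3, 1.0]
```

Request:
apply_moves --moves '[[[-38,-10,0,1],[-41,-10,0,1],[-41,-10,0,1],[-41,-9,0,1],[-41,-8,0,1],[-41,-7,0,1],[-41,-6,0,1],[-41,-5,0,1],[-41,-5,0,1],[-41,-4,5,1]]]' --hand 0.1

```text
clock: 27.8
eef_pos: [0.472, -0.1167, 0.1074]
tool_rot: [0.743, 0.669, 0.001, -0.002]
ft_force: [1.7, -0.0, 0.0]
grip_width: 0.0472
```

```bash
python3 g.py .4515 -.2662 .03 79.7 7
```

```text
at [ 0.472  -0.1167  0.1074] phi 84.0 q [-0.24  0.29 -0.22  1.05  0.   -0.14] t 27.8 w 0.0472 F [ 1.7 -0.   0. ]
world d [ -20.5 -149.5  -77.4] turn 4.3 per row 7
[-21.6, -0.7, 11.1, 0.6]
[-21.6, -0.4, 11.1, 0.6]
[-21.6, -0.2, 11.1, 0.6]
[-21.6, 0.0, 11.1, 0.6]
[-21.6, 0.3, 11.1, 0.6]
[-21.6, 0.5, 11.1, 0.6]
[-21.6, 0.7, 11.1, 0.6]
```

Request:
apply_moves --moves '[[[-36,-1,0,1],[-34,-1,5,1],[-28,0,12,1],[-20,0,15,1],[-12,0,15,0],[-6,0,12,0],[-2,0,7,0],[-1,0,3,0],[0,0,0,0],[0,0,0,0]]]'

```text
clock: 28.8
eef_pos: [0.4368, -0.2641, 0.0308]
tool_rot: [0.771, 0.636, -0.002, -0.005]
ft_force: [0.5, 0.4, 0.4]
grip_width: 0.0469
```

```bash
python3 g.py .4515 -.2662 -.0095 79.7 6
```

```text
at [ 0.4368 -0.2641  0.0308] phi 79.1 q [-0.54  0.43 -0.25  0.9   0.   -0.35] t 28.8 w 0.0469 F [0.5 0.4 0.4]
world d [ 14.7  -2.1 -40.3] turn -0.6 per row 6
[0.1, 2.5, 6.7, -0.1]
[0.1, 2.5, 6.7, -0.1]
[0.1, 2.5, 6.7, -0.1]
[0.1, 2.5, 6.7, -0.1]
[0.1, 2.5, 6.7, -0.1]
[0.1, 2.5, 6.7, -0.1]
```

Request:
apply_moves --moves '[[[0,6,2,0],[0,4,6,-0.5],[0,2,8,0],[0,0,8,0],[0,0,6,0],[0,0,4,0],[0,0,2,0],[0,0,1,0],[0,0,0,0],[0,0,0,0]]]'

```text
clock: 29.8
eef_pos: [0.4512, -0.2652, -0.0085]
tool_rot: [0.767, 0.641, -0.001, -0.004]
ft_force: [0.0, 0.1, 0.6]
grip_width: 0.047
```

```bash
python3 g.py .4515 -.2662 -.0095 79.7 2
```

```text
at [ 0.4512 -0.2652 -0.0085] phi 79.8 q [-0.53  0.5  -0.26  0.82  0.   -0.35] t 29.8 w 0.047 F [0.  0.1 0.6]
world d [ 0.3 -1.  -1. ] turn 0.1 per row 2
[-0.5, 0.3, 0.5, 0.0]
[-0.5, 0.3, 0.5, 0.0]
```

Request:
apply_moves --moves '[[[0,0,0,0],[0,0,0,0],[0,0,0,0],[0,0,0,0],[0,0,0,0],[0,0,0,0],[0,0,0,0],[0,0,0,0],[0,0,0,0],[0,0,0,0]]]' --hand -1

```text
clock: 30.8
eef_pos: [0.4515, -0.2655, -0.0077]
tool_rot: [0.767, 0.641, -0.001, -0.003]
ft_force: [-0.2, -0.6, -0.6]
grip_width: 0.0239
```

Request:
apply_moves --moves '[[[0,0,-5,0],[0,0,-25,0],[0,0,-35,0],[5,0,-32,0],[20,0,-15,-1],[38,0,0,-1],[41,0,0,-1],[41,2,0,-1],[41,3,0,-1],[41,4,0,-1]]]'

```text
clock: 31.8
eef_pos: [0.4935, -0.0403, 0.114]
tool_rot: [0.736, 0.677, 0.001, -0.001]
ft_force: [0.5, 0.1, -1.1]
grip_width: 0.024
```

```bash
python3 g.py .5715 .2366 .1 94.1 9
```

```text
at [ 0.4935 -0.0403  0.114 ] phi 85.3 q [-0.08  0.3  -0.19  1.07  0.   -0.  ] t 31.8 w 0.024 F [ 0.5  0.1 -1.1]
world d [ 78.  276.9 -14. ] turn -8.8 per row 9
[31.4, 6.1, 1.6, -1.0]
[31.3, 6.7, 1.6, -1.0]
[31.1, 7.2, 1.6, -1.0]
[31.0, 7.7, 1.6, -1.0]
[30.9, 8.2, 1.6, -1.0]
[30.7, 8.8, 1.6, -1.0]
[30.6, 9.3, 1.6, -1.0]
[30.4, 9.8, 1.6, -1.0]
[30.2, 10.3, 1.6, -1.0]
```

Request:
apply_moves --moves '[[[40,8,0,-1],[40,9,0,-2],[40,10,0,-2],[40,11,0,-2],[40,12,0,-1],[30,10,2,-1],[18,7,3,0],[9,4,3,0],[4,2,2,0],[1,1,0,0]]]'

```text
clock: 32.8
eef_pos: [0.5692, 0.2393, 0.1085]
tool_rot: [0.675, 0.738, 0.004, 0.001]
ft_force: [0.1, -0.2, 0.2]
grip_width: 0.0238
```

```bash
python3 g.py .5715 .2363 .0033 94.1 6
```

```text
at [0.5692 0.2393 0.1085] phi 95.1 q [0.4  0.53 0.14 1.18 0.   0.31] t 32.8 w 0.0238 F [ 0.1 -0.2  0.2]
world d [   2.3   -3.  -105.2] turn 1.0 per row 6
[-0.5, 0.3, 17.5, 0.2]
[-0.5, 0.3, 17.5, 0.2]
[-0.5, 0.3, 17.5, 0.2]
[-0.5, 0.3, 17.5, 0.2]
[-0.5, 0.3, 17.5, 0.2]
[-0.5, 0.3, 17.5, 0.2]
```

Request:
apply_moves --moves '[[[-1,1,5,0.5],[-1,0,12,0.5],[0,0,17,0],[0,0,17,0],[0,0,16,0],[0,0,12,0],[0,0,8,0],[0,0,4,0],[0,0,2,0],[0,0,0,0]]]'

```text
clock: 33.8
eef_pos: [0.5704, 0.2281, 0.0091]
tool_rot: [0.687, 0.727, 0.002, 0.001]
ft_force: [0.2, 0.5, -0.2]
grip_width: 0.024
```

```bash
python3 g.py .5715 .2363 .0033 94.1 4
```

```text
at [0.5704 0.2281 0.0091] phi 93.3 q [ 0.38  0.62  0.01  0.96 -0.    0.32] t 33.8 w 0.024 F [ 0.2  0.5 -0.2]
world d [ 1.1  8.2 -5.8] turn -0.8 per row 4
[2.0, 0.4, 1.4, -0.2]
[2.0, 0.4, 1.4, -0.2]
[2.0, 0.4, 1.4, -0.2]
[2.0, 0.4, 1.4, -0.2]
```

Request:
apply_moves --moves '[[[4,1,1,-0.5],[3,0,1,0],[1,0,1,0],[0,0,0.5,0],[0,0,0.5,0],[0,0,0,0],[0,0,0,0],[0,0,0,0],[0,0,0,0],[0,0,0,0]]]'

```text
clock: 34.8
eef_pos: [0.5729, 0.2382, 0.0075]
tool_rot: [0.683, 0.731, 0.004, 0.002]
ft_force: [-1.0, -0.3, 0.0]
grip_width: 0.0241
```

```bash
python3 g.py .5715 .2363 .0033 94.1 2
```

```text
at [0.5729 0.2382 0.0075] phi 93.9 q [ 0.39  0.63  0.03  0.96 -0.    0.33] t 34.8 w 0.0241 F [-1.  -0.3  0. ]
world d [-1.4 -1.9 -4.2] turn -0.2 per row 2
[-0.9, -0.8, 2.1, -0.1]
[-0.9, -0.8, 2.1, -0.1]
```

Request:
apply_moves --moves '[[[-1,-1,2,0],[-0.5,-0.5,1,0],[0,0,1,0],[0,0,0.5,0],[0,0,0.5,0],[0,0,0.5,0],[0,0,0,0],[0,0,0,0],[0,0,0,0],[0,0,0,0]]]'

```text
clock: 35.8
eef_pos: [0.5717, 0.2364, 0.0031]
tool_rot: [0.683, 0.731, 0.005, 0.003]
ft_force: [-0.0, -0.1, 2.2]
grip_width: 0.0239
```

```bash
python3 g.py .5715 .2363 .0033 94.1 2
```

```text
at [0.5717 0.2364 0.0031] phi 93.9 q [ 0.39  0.63  0.01  0.95 -0.    0.33] t 35.8 w 0.0239 F [-0.  -0.1  2.2]
world d [-0.2 -0.1  0.2] turn -0.2 per row 2
[-0.1, -0.1, -0.1, -0.1]
[-0.1, -0.1, -0.1, -0.1]
```

Request:
apply_moves --moves '[[[0,0,0,0],[0,0,0,0],[0,0,0,0],[0,0,0,0],[0,0,-5,0],[0,0,-20,0],[0,0,-30,0],[0,0,-35,0],[-5,0,-20,0],[-15,-2,-5,0]]]' --hand -0.05

```text
clock: 36.8
eef_pos: [0.5686, 0.2164, 0.1198]
tool_rot: [0.682, 0.731, 0.003, 0.002]
ft_force: [0.5, 0.7, 0.3]
grip_width: 0.0406
```

```bash
python3 - <<'E'
from m import *
im=np.load("top0.npy"); _,k=cam("top"); im2=np.load("side0.npy"); s2,k2=cam("side")
g=im.astype(int)[178:194,355:385]; m=big((g[...,0]-g[...,2]>25)&(g[...,0]<140)); p=pts(m,k,.041,(355,178)); print('tab top',p.mean(0),p.min(0),p.max(0),m.sum())
g=im2.astype(int)[210:235,283:300]; m=big((g[...,0]-g[...,2]>25)&(g[...,0]<140)); p=pts(m,k2,.041,(283,210)); print('tab side',p.mean(0),p.min(0),p.max(0),m.sum())
save("p2.png",cv2.resize(s2[230:420,170:370],(700,590)))
E
python3 g.py .585 -.1165 .07 87.3 12
```

```text
tab top [ 0.59338765 -0.11686635] [ 0.57759735 -0.1438281 ] [ 0.60190623 -0.0836268 ] 140
tab side [ 0.59637188 -0.11959225] [ 0.57895258 -0.17262786] [ 0.60745702 -0.06762095] 102
at [0.5676 0.2136 0.1181] phi 93.8 q [ 0.36  0.5   0.13  1.19 -0.    0.29] t 36.9 w 0.0405 F [ 0.3  0.2 -0.9]
world d [  17.4 -330.1  -48.1] turn 6.5 per row 12
[-27.5, -0.4, 4.0, 0.5]
[-27.5, -0.1, 4.0, 0.5]
[-27.5, 0.1, 4.0, 0.5]
[-27.5, 0.4, 4.0, 0.5]
[-27.5, 0.7, 4.0, 0.5]
[-27.5, 0.9, 4.0, 0.5]
[-27.5, 1.2, 4.0, 0.5]
[-27.5, 1.4, 4.0, 0.5]
[-27.5, 1.7, 4.0, 0.5]
[-27.5, 2.0, 4.0, 0.5]
[-27.5, 2.2, 4.0, 0.5]
[-27.4, 2.5, 4.0, 0.5]
```

View pics/p2.png

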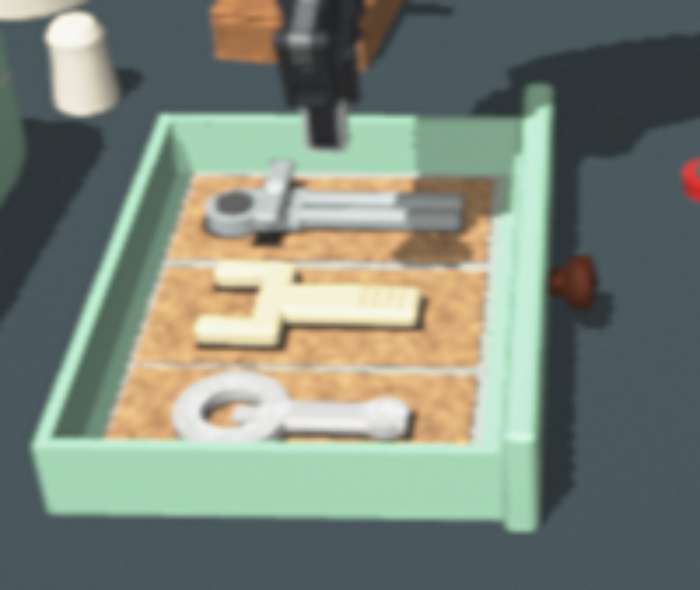

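All three tools lie on their silhouettes, with only a sliver of dark showing under the crank at (268,238). Now for the lid tab.

Request:
apply_moves --moves '[[[-30,0,0,0.5],[-38,0,0,1],[-40,0,0,1],[-40,0,0,1],[-40,1,5,1],[-40,1,8,1],[-36,1,8,1],[-26,1,8,0],[-14,0,6,0],[-6,0,3,0]]]'

```text
clock: 37.9
eef_pos: [0.5631, -0.108, 0.0618]
tool_rot: [0.725, 0.688, -0.007, -0.008]
ft_force: [0.0, 0.1, 0.2]
grip_width: 0.0405
```

```bash
python3 g.py .586 -.1165 .045 87.3 5
```

```text
at [ 0.5631 -0.108   0.0618] phi 87.0 q [-0.19  0.51 -0.02  1.06 -0.   -0.14] t 37.9 w 0.0405 F [0.  0.1 0.2]
world d [ 22.9  -8.5 -16.8] turn -0.3 per row 5
[-1.5, 4.7, 3.4, -0.1]
[-1.5, 4.7, 3.4, -0.1]
[-1.5, 4.7, 3.4, -0.1]
[-1.5, 4.7, 3.4, -0.1]
[-1.5, 4.7, 3.4, -0.1]
```

Request:
apply_moves --moves '[[[-1,9,0,0],[0,8,0,0],[0,4,3,0],[0,1,8,0],[0,0,9,0],[0,0,8,0],[0,0,6,0],[0,0,3,0],[0,0,1,0],[0,0,0,0]]]'

```text
clock: 38.9
eef_pos: [0.5855, -0.1042, 0.0182]
tool_rot: [0.723, 0.691, -0.007, -0.01]
ft_force: [-1.0, -0.6, 0.2]
grip_width: 0.0405
```

```bash
python3 g.py .586 -.1165 .0205 87.3 2
```

```text
at [ 0.5855 -0.1042  0.0182] phi 87.4 q [-0.18  0.59 -0.    1.    0.   -0.13] t 38.9 w 0.0405 F [-1.  -0.6  0.2]
world d [  0.5 -12.3   2.3] turn 0.1 per row 2
[-6.1, 0.5, -1.1, 0.0]
[-6.1, 0.5, -1.1, 0.0]
```

Request:
apply_moves --moves '[[[-4,0,-1,0],[-4,0,-1,0],[-3,0,0,0],[-1,0,0,0],[0,0,0,0],[0,0,0,0],[0,0,0,0],[0,0,0,0],[0,0,0,0],[0,0,0,0]]]'

```text
clock: 39.9
eef_pos: [0.586, -0.1181, 0.022]
tool_rot: [0.723, 0.69, -0.006, -0.009]
ft_force: [0.1, -0.6, -0.5]
grip_width: 0.0403
```

```bash
python3 g.py .586 -.1165 .0205 87.3 2;  python3 - <<'E'
from h import *
im,k=cam("side"); save("s6.png",cv2.resize(im[170:270,220:340],None,fx=6,fy=6)) 
E
```

```text
at [ 0.586  -0.1181  0.022 ] phi 87.3 q [-0.2   0.59  0.01  1.01  0.   -0.15] t 39.9 w 0.0403 F [ 0.1 -0.6 -0.5]
world d [-0.   1.6 -1.5] turn 0.0 per row 2
[0.8, -0.0, 0.8, 0.0]
[0.8, -0.0, 0.8, 0.0]
```

View pics/s6.png

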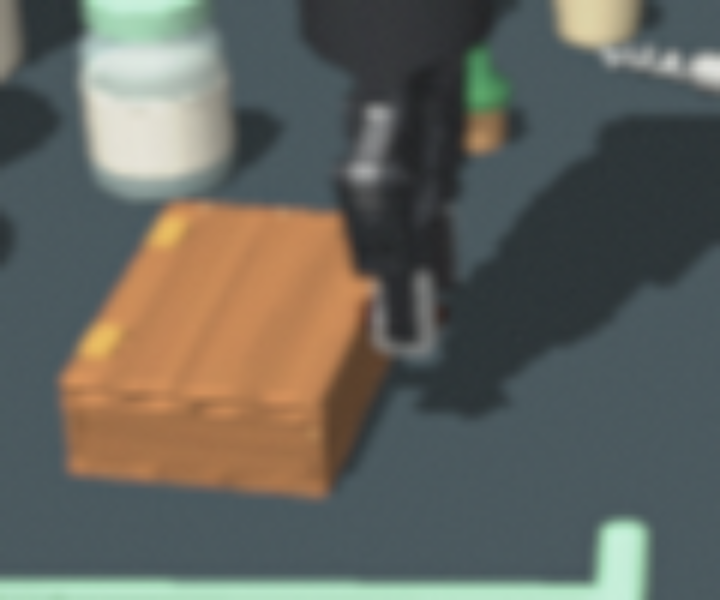

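The fingers straddle the tab, with the near fingertip at crop (402,345) in front of the lid's edge. Closing.

Request:
apply_moves --moves '[[[0.5,-2,1,0],[0,0,0.5,0],[0,0,0,0],[0,0,0,0],[0,0,0,0],[0,0,0,0],[0,0,0,0],[0,0,0,0],[0,0,0,0],[0,0,0,0]]]' --hand -1

```text
clock: 40.95
eef_pos: [0.584, -0.1141, 0.0212]
tool_rot: [0.723, 0.691, -0.003, -0.011]
ft_force: [-0.6, 0.7, 1.8]
grip_width: 0.0139
```

Run:
```python
from g import *
o,M,phi=state(); p=o["eef_pos"]; print(p.round(4) if hasattr(p,'round') else p,phi,o["grip_width"],np.round(o["ft_force"],1))
# arc in case frame, tab point radius about hinge, rows of equal angle
yaw=np.radians(-2.7); r=np.hypot(.124,.0035); a0=np.arctan2(.0035,.124)
A=np.linspace(0,1.65,21); X=-r*np.cos(A+a0); Z=r*np.sin(A+a0)
print([(round(x*1000,1),round(z*1000,1)) for x,z in zip(np.diff(X),np.diff(Z))])
```

```text
[ 0.584  -0.1141  0.0212] 87.3913125757777 0.013907698625647714 [-0.6  0.7  1.8]
[(np.float64(0.7), np.float64(10.2)), (np.float64(1.5), np.float64(10.1)), (np.float64(2.4), np.float64(10.0)), (np.float64(3.2), np.float64(9.7)), (np.float64(4.0), np.float64(9.4)), (np.float64(4.7), np.float64(9.1)), (np.float64(5.5), np.float64(8.6)), (np.float64(6.2), np.float64(8.2)), (np.float64(6.8), np.float64(7.6)), (np.float64(7.4), np.float64(7.0)), (np.float64(8.0), np.float64(6.4)), (np.float64(8.5), np.float64(5.7)), (np.float64(8.9), np.float64(5.0)), (np.float64(9.3), np.float64(4.3)), (np.float64(9.6), np.float64(3.5)), (np.float64(9.9), np.float64(2.7)), (np.float64(10.1), np.float64(1.8)), (np.float64(10.2), np.float64(1.0)), (np.float64(10.2), np.float64(0.2)), (np.float64(10.2), np.float64(-0.7))]
```

Request:
apply_moves --moves '[[[0,1,-6,0],[0,1,-10,0],[0,2,-10,0],[0,3,-10,0],[0,4,-10,0],[0,5,-9,0],[0,5,-9,0],[0,6,-8,0],[0,6,-8,0],[0,6,-6,0]]]'

```text
clock: 41.95
eef_pos: [0.6297, -0.1166, 0.1086]
tool_rot: [0.723, 0.691, -0.002, -0.011]
ft_force: [1.4, -0.5, -8.0]
grip_width: 0.0135
```

```bash
python3 g.py .708 -.122 .1415 87.3 2
```

```text
at [ 0.6297 -0.1166  0.1086] phi 87.4 q [-0.19  0.6   0.26  1.25  0.01 -0.14] t 42.0 w 0.0135 F [ 1.4 -0.5 -8. ]
world d [78.3 -5.4 32.9] turn 0.1 per row 2
[-0.9, 39.2, -16.5, 0.1]
[-0.9, 39.2, -16.5, 0.1]
```

Request:
apply_moves --moves '[[[0,6,-7,0],[0,8,-7,0],[0,8,-6,0],[0,8,-5,0],[0,9,-4,0],[0,9,-3,0],[0,10,-2,0],[0,9,-1,0],[0,7,0,0],[0,4,0,0]]]'

```text
clock: 42.95
eef_pos: [0.7012, -0.1205, 0.1406]
tool_rot: [0.723, 0.691, -0.012, -0.021]
ft_force: [-1.3, 0.9, -2.1]
grip_width: 0.0079
```

```bash
python3 g.py .72 -.122 .1415 87.3 2
```

```text
at [ 0.7012 -0.1205  0.1406] phi 87.4 q [-0.17  0.77  0.65  1.5   0.   -0.13] t 43.0 w 0.0079 F [-1.3  0.9 -2.1]
world d [18.8 -1.5  0.9] turn 0.1 per row 2
[-0.3, 9.4, -0.5, 0.1]
[-0.3, 9.4, -0.5, 0.1]
```

Run:
```python
from h import *
im,k=cam("side"); save("s7.png",cv2.resize(im[120:280,180:380],None,fx=3.5,fy=3.5))
```

```text
(no output)
```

View pics/s7.png

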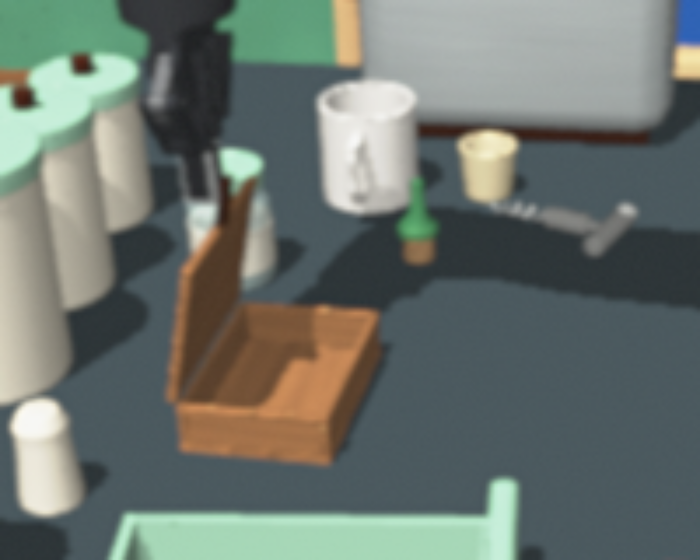

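The lid stands about 80° open, with the tab at crop (225,200) slipped to the near side of the fingers. I'll open and pull back past the tab, then close and push the lid past upright from inside.

Request:
apply_moves --moves '[[[0,0,0,0],[0,0,0,0],[0,0,-2,0],[0,0,-4,0],[0,-2,-6,0],[0,-10,-3,0],[0,-15,0,0],[0,-15,0,0],[0,-10,0,0],[0,-4,0,0]]]' --hand -0.05

```text
clock: 44.0
eef_pos: [0.6458, -0.1189, 0.1665]
tool_rot: [0.722, 0.691, -0.01, -0.017]
ft_force: [0.1, -0.1, 0.1]
grip_width: 0.0409
```

```bash
python3 g.py .648 -.119 .10 87.3 5
```

```text
at [ 0.6458 -0.1189  0.1665] phi 87.5 q [-0.18  0.62  0.45  1.44  0.   -0.14] t 44.0 w 0.0409 F [ 0.1 -0.1  0.1]
world d [  2.2  -0.1 -66.5] turn 0.2 per row 5
[0.0, 0.4, 13.3, 0.0]
[0.0, 0.4, 13.3, 0.0]
[0.0, 0.4, 13.3, 0.0]
[0.0, 0.4, 13.3, 0.0]
[0.0, 0.4, 13.3, 0.0]
```

Request:
apply_moves --moves '[[[0,-2,8,0],[0,0,14,0],[0,0,14,0],[0,0,12,0],[0,0,7,0],[0,0,3,0],[0,0,0,0],[0,5,0,0],[0,10,0,0],[0,12,0,0]]]' --hand -1

```text
clock: 45.0
eef_pos: [0.6713, -0.1199, 0.1075]
tool_rot: [0.722, 0.691, -0.008, -0.014]
ft_force: [-1.9, -0.8, 0.7]
grip_width: 0.0
```

```bash
python3 g.py .725 -.119 .105 87.3 5
```

```text
at [ 0.6713 -0.1199  0.1075] phi 87.5 q [-0.18  0.69  0.43  1.34  0.   -0.13] t 45.0 w 0.0 F [-1.9 -0.8  0.7]
world d [53.7  0.9 -2.5] turn 0.2 per row 5
[0.7, 10.7, 0.5, 0.0]
[0.7, 10.7, 0.5, 0.0]
[0.7, 10.7, 0.5, 0.0]
[0.7, 10.7, 0.5, 0.0]
[0.7, 10.7, 0.5, 0.0]
```

Request:
apply_moves --moves '[[[0,10,0,0],[0,10,0,0],[0,10,0,0],[0,8,0,0],[0,6,0,0],[0,5,0,0],[0,4,0,0],[0,4,0,0],[0,2,0,0],[0,0,0,0]]]'

```text
clock: 46.0
eef_pos: [0.7368, -0.123, 0.1091]
tool_rot: [0.722, 0.691, -0.007, -0.012]
ft_force: [-0.5, -1.0, 0.3]
grip_width: -0.0001
```

```bash
python3 g.py .725 -.119 .105 87.3 5
python3 - <<'E'
from h import *
im,k=cam("side"); np.save("lid.npy",im)
g=im.astype(int)[150:260,200:300]; m=(g[...,0]-g[...,2]>35)
rows=[(150+i,200+np.nonzero(r)[0].min(),200+np.nonzero(r)[0].max()) for i,r in enumerate(m) if r.any()]; print(rows[::6])
E
```

```text
at [ 0.7368 -0.123   0.1091] phi 87.5 q [-0.17  0.85  0.72  1.47  0.   -0.12] t 46.0 w -0.0001 F [-0.5 -1.   0.3]
world d [-11.8   4.   -4.1] turn 0.2 per row 5
[0.7, -2.4, 0.8, 0.0]
[0.7, -2.4, 0.8, 0.0]
[0.7, -2.4, 0.8, 0.0]
[0.7, -2.4, 0.8, 0.0]
[0.7, -2.4, 0.8, 0.0]
[(174, np.int64(212), np.int64(230)), (180, np.int64(215), np.int64(233)), (186, np.int64(215), np.int64(236)), (192, np.int64(211), np.int64(299)), (198, np.int64(207), np.int64(242)), (204, np.int64(209), np.int64(246)), (210, np.int64(213), np.int64(287)), (216, np.int64(216), np.int64(286)), (222, np.int64(220), np.int64(287)), (228, np.int64(223), np.int64(284)), (234, np.int64(227), np.int64(281)), (240, np.int64(231), np.int64(278)), (246, np.int64(231), np.int64(276)), (252, np.int64(269), np.int64(273))]
```

The lid is now about 113° open. I'll retreat and fetch the corkscrew.

Request:
apply_moves --moves '[[[0,-10,-4,0],[0,-20,-4,0],[0,-30,0,0],[-5,-35,0,1],[-20,-35,0,2],[-35,-25,0,2],[-40,-15,0,2],[-40,-12,0,2],[-40,-8,0,2],[-38,-5,0,2]]]' --hand -0.05

```text
clock: 47.05
eef_pos: [0.5054, -0.323, 0.1247]
tool_rot: [0.795, 0.606, -0.004, -0.006]
ft_force: [1.2, -0.4, 0.0]
grip_width: 0.0406
```

```bash
python3 g.py .4847 -.4045 .04 71.5 6
```

```text
at [ 0.5054 -0.323   0.1247] phi 74.7 q [-0.57  0.5   0.14  1.22 -0.   -0.3 ] t 47.0 w 0.0406 F [ 1.2 -0.4  0. ]
world d [-20.7 -81.5 -84.7] turn 3.2 per row 6
[-14.0, 0.3, 14.1, 0.5]
[-14.0, 0.4, 14.1, 0.5]
[-14.0, 0.5, 14.1, 0.5]
[-14.0, 0.7, 14.1, 0.5]
[-14.0, 0.8, 14.1, 0.5]
[-14.0, 0.9, 14.1, 0.5]
```

Request:
apply_moves --moves '[[[-22,2,0,1],[-18,1,6,1],[-14,1,12,1],[-9,0,15,0],[-5,0,16,0],[-2,0,14,0],[-1,0,10,0],[0,0,6,0],[0,0,2,0],[0,0,0,0]]]'

```text
clock: 48.05
eef_pos: [0.4854, -0.4011, 0.042]
tool_rot: [0.814, 0.58, -0.002, -0.002]
ft_force: [0.2, 0.2, 0.4]
grip_width: 0.0406
```

```bash
python3 g.py .4847 -.4045 -.006 71.5 5
```

```text
at [ 0.4854 -0.4011  0.042 ] phi 71.0 q [-0.69  0.62  0.11  1.07 -0.   -0.36] t 48.0 w 0.0406 F [0.2 0.2 0.4]
world d [ -0.7  -3.4 -48. ] turn -0.5 per row 5
[-0.7, 0.1, 9.6, -0.1]
[-0.7, 0.1, 9.6, -0.1]
[-0.7, 0.1, 9.6, -0.1]
[-0.7, 0.1, 9.6, -0.1]
[-0.7, 0.1, 9.6, -0.1]
```

Request:
apply_moves --moves '[[[-2,0,4,0],[-1,0,8,0],[0,0,10,0],[0,0,10,0],[0,0,8,0],[0,0,4,0],[0,0,2,0],[0,0,0,0],[0,0,0,0],[0,0,0,0]]]'

```text
clock: 49.05
eef_pos: [0.4855, -0.4044, -0.0066]
tool_rot: [0.814, 0.581, -0.002, -0.0]
ft_force: [0.7, -0.5, 0.1]
grip_width: 0.0403
```

```bash
python3 g.py .4847 -.4045 -.006 71.5 2
```

```text
at [ 0.4855 -0.4044 -0.0066] phi 71.0 q [-0.69  0.67  0.06  0.97 -0.   -0.36] t 49.0 w 0.0403 F [ 0.7 -0.5  0.1]
world d [-0.8 -0.1  0.6] turn -0.5 per row 2
[-0.2, -0.3, -0.3, -0.2]
[-0.2, -0.3, -0.3, -0.2]
```

Request:
apply_moves --moves '[[[0,0,0,0],[0,0,0,0],[0,0,0,0],[0,0,0,0],[0,0,0,0],[0,0,0,0],[0,0,-5,0],[0,0,-25,0],[0,0,-35,0],[0,0,-30,0]]]' --hand -1

```text
clock: 50.05
eef_pos: [0.4823, -0.4013, 0.0863]
tool_rot: [0.814, 0.581, -0.003, -0.006]
ft_force: [0.3, -0.9, -1.1]
grip_width: 0.014
```

```bash
python3 g.py .600 -.13 .10 -2.7 12
```

```text
at [ 0.4823 -0.4013  0.0863] phi 71.0 q [-0.69  0.58  0.17  1.18 -0.   -0.36] t 50.0 w 0.014 F [ 0.3 -0.9 -1.1]
world d [117.7 271.3  13.7] turn 73.7 per row 12
[24.6, 1.9, -1.1, 6.1]
[24.6, -0.7, -1.1, 6.1]
[24.4, -3.4, -1.1, 6.1]
[23.9, -5.9, -1.1, 6.1]
[23.1, -8.5, -1.1, 6.1]
[22.1, -10.9, -1.1, 6.1]
[20.8, -13.2, -1.1, 6.1]
[19.3, -15.4, -1.1, 6.1]
[17.5, -17.3, -1.1, 6.1]
[15.6, -19.1, -1.1, 6.1]
[13.4, -20.7, -1.1, 6.1]
[11.1, -22.0, -1.1, 6.1]
```

Request:
apply_moves --moves '[[[25,2,-4,4],[25,0,-2,7],[25,-3,0,7],[25,-6,0,7],[24,-9,0,7],[23,-12,0,7],[21,-14,0,7],[19,-16,0,7],[17,-18,0,7],[14,-20,0,7]]]'

```text
clock: 51.05
eef_pos: [0.5958, -0.1723, 0.1039]
tool_rot: [1.0, 0.007, 0.001, 0.003]
ft_force: [0.0, -0.4, -0.7]
grip_width: 0.014
```

```bash
python3 g.py .6575 -.109 .095 -2.7 8
```

```text
at [ 0.5958 -0.1723  0.1039] phi 0.8 q [-0.28  0.54  0.15  1.18 -0.    1.28] t 51.0 w 0.014 F [ 0.  -0.4 -0.7]
world d [61.7 63.3 -8.9] turn 3.5 per row 8
[7.8, -7.8, 1.1, 0.4]
[7.8, -7.9, 1.1, 0.4]
[7.7, -7.9, 1.1, 0.4]
[7.6, -8.0, 1.1, 0.4]
[7.6, -8.0, 1.1, 0.4]
[7.5, -8.1, 1.1, 0.4]
[7.5, -8.2, 1.1, 0.4]
[7.4, -8.2, 1.1, 0.4]
```

Request:
apply_moves --moves '[[[10,-12,0,1],[11,-12,0,0.5],[11,-11,0,0],[10,-9,0,0],[7,-6,0,0],[4,-3,0,0],[2,-1,0,0],[0,0,0,0],[0,0,0,0],[0,0,0,0]]]'

```text
clock: 52.05
eef_pos: [0.6545, -0.1138, 0.1048]
tool_rot: [1.0, -0.006, 0.001, 0.003]
ft_force: [-0.1, -1.1, -0.3]
grip_width: 0.0141
```

```bash
python3 g.py .6575 -.109 .055 -2.7 4
python3 - <<'E'
from h import *
im,k=cam("side"); save("s8.png",cv2.resize(im[120:280,180:380],None,fx=3.5,fy=3.5))
E
```

```text
at [ 0.6545 -0.1138  0.1048] phi -0.7 q [-0.17  0.63  0.3   1.24 -0.01  1.41] t 52.0 w 0.0141 F [-0.1 -1.1 -0.3]
world d [  3.    4.8 -49.8] turn 2.0 per row 4
[0.7, -1.2, 12.4, 0.5]
[0.7, -1.2, 12.4, 0.5]
[0.7, -1.2, 12.4, 0.5]
[0.7, -1.2, 12.4, 0.5]
```

View pics/s8.png

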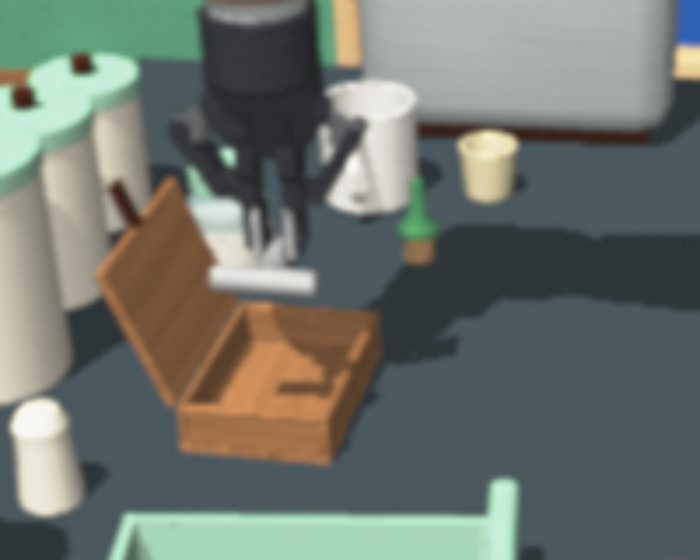

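The corkscrew is level above the open case with its crossbar towards the drawer at crop (262,278). The lid leans back with clearance.

Request:
apply_moves --moves '[[[1,-2,4,1],[1,-2,10,0.5],[1,0,14,0],[0,0,15,0],[0,0,13,0],[0,0,9,0],[0,0,4,0],[0,0,1,0],[0,0,0,0],[0,0,0,0]]]'

```text
clock: 53.1
eef_pos: [0.6562, -0.1105, 0.0269]
tool_rot: [1.0, -0.021, -0.001, 0.003]
ft_force: [0.2, 0.3, -1.5]
grip_width: 0.014
```

```bash
python3 g.py .6575 -.109 .01 -2.7 4
```

```text
at [ 0.6562 -0.1105  0.0269] phi -2.4 q [-0.16  0.69  0.21  1.09 -0.01  1.45] t 53.1 w 0.014 F [ 0.2  0.3 -1.5]
world d [  1.3   1.5 -16.9] turn 0.3 per row 4
[0.3, -0.4, 4.2, 0.1]
[0.3, -0.4, 4.2, 0.1]
[0.3, -0.4, 4.2, 0.1]
[0.3, -0.4, 4.2, 0.1]
```

Request:
apply_moves --moves '[[[0.5,-1,4,0],[0,0,6,0],[0,0,6,0],[0,0,4,0],[0,0,3,0],[0,0,2,0],[0,0,1,0],[0,0,0.5,0],[0,0,0,0],[0,0,0,0]]]'

```text
clock: 54.1
eef_pos: [0.6582, -0.1098, 0.0001]
tool_rot: [1.0, -0.021, 0.001, 0.003]
ft_force: [0.5, -0.1, -0.3]
grip_width: 0.0138
```

```bash
python3 g.py .6575 -.109 -.0016 -2.7 4
```

```text
at [ 6.582e-01 -1.098e-01  1.000e-04] phi -2.4 q [-0.16  0.72  0.18  1.03 -0.01  1.45] t 54.1 w 0.0138 F [ 0.5 -0.1 -0.3]
world d [-0.7  0.8 -1.7] turn 0.3 per row 4
[-0.2, -0.2, 0.4, 0.1]
[-0.2, -0.2, 0.4, 0.1]
[-0.2, -0.2, 0.4, 0.1]
[-0.2, -0.2, 0.4, 0.1]
```

Request:
apply_moves --moves '[[[0,0,1,0],[0,0,0.5,0],[0,0,0.5,0],[0,0,0.5,0],[0,0,0.5,0],[0,0,0.5,0],[0,0,0,0],[0,0,0,0],[0,0,0,0],[0,0,0,0]]]'

```text
clock: 55.1
eef_pos: [0.6586, -0.1099, -0.0006]
tool_rot: [1.0, -0.021, 0.002, 0.003]
ft_force: [-1.0, 1.7, 4.5]
grip_width: 0.0138
```

```bash
python3 g.py .6575 -.109 -.0016 -2.7 1
```

```text
at [ 6.586e-01 -1.099e-01 -6.000e-04] phi -2.4 q [-0.16  0.72  0.18  1.03 -0.01  1.45] t 55.1 w 0.0138 F [-1.   1.7  4.5]
world d [-1.1  0.9 -1. ] turn 0.3 per row 1
[-1.1, -0.9, 1.0, 0.3]
```

Contact with the floor (Fz +4.5). I'll release and lift.

Request:
apply_moves --moves '[[[0,0,0,0],[0,0,0,0],[0,0,0,0],[0,0,0,0],[0,0,-5,0],[0,0,-20,0],[0,0,-35,0],[0,0,-40,0],[0,0,-40,0],[0,0,-25,0]]]' --hand -0.35

```text
clock: 56.1
eef_pos: [0.6544, -0.1082, 0.1624]
tool_rot: [1.0, -0.021, -0.005, 0.002]
ft_force: [0.7, -0.3, 0.0]
grip_width: 0.0272
```

```bash
python3 g.py .735 -.119 .175 -2.7 8
python3 - <<'E'
from m import *
im,k=cam("side"); np.save("lid2.npy",im); g=im.astype(int)
s=g[195:255,230:292]; m=(s.sum(2)>420)&(s.max(2)-s.min(2)<30); m=big(m); p=pts(m,k,.02,(230,195)); print('cork',m.sum(),p.min(0),p.max(0),p.mean(0))
E
```

```text
at [ 0.6544 -0.1082  0.1624] phi -2.4 q [-0.16  0.61  0.42  1.39 -0.01  1.45] t 56.1 w 0.0272 F [ 0.7 -0.3  0. ]
world d [ 80.6 -10.8  12.6] turn 0.3 per row 8
[10.1, 0.9, -1.6, 0.0]
[10.1, 0.9, -1.6, 0.0]
[10.1, 0.9, -1.6, 0.0]
[10.1, 0.9, -1.6, 0.0]
[10.1, 0.9, -1.6, 0.0]
[10.1, 0.9, -1.6, 0.0]
[10.1, 0.9, -1.6, 0.0]
[10.1, 0.9, -1.6, 0.0]
cork 86 [ 0.64839555 -0.16360067] [ 0.6657974  -0.07641905] [ 0.65781854 -0.11068735]
```

Request:
apply_moves --moves '[[[0,0,-4,0],[4,1,-3,0],[10,1,0,0],[15,1,0,0],[15,2,0,0],[12,2,0,0],[8,2,0,0],[5,1,0,0],[2,0,0,0],[0,0,0,0]]]' --hand 1

```text
clock: 57.15
eef_pos: [0.7275, -0.1219, 0.1669]
tool_rot: [1.0, -0.021, -0.007, 0.002]
ft_force: [0.4, 0.5, 0.4]
grip_width: 0.0851
```

```bash
python3 g.py .737 -.119 .095 -2.7 6
python3 - <<'E'
from h import *
im,k=cam("side"); save("s9.png",cv2.resize(im[100:270,170:370],None,fx=3.5,fy=3.5))
E
```

```text
at [ 0.7275 -0.1219  0.1669] phi -2.4 q [-0.16  0.79  0.77  1.56 -0.01  1.45] t 57.1 w 0.0851 F [0.4 0.5 0.4]
world d [  9.5   2.9 -71.9] turn 0.3 per row 6
[1.6, -0.5, 12.0, 0.1]
[1.6, -0.5, 12.0, 0.1]
[1.6, -0.5, 12.0, 0.1]
[1.6, -0.5, 12.0, 0.1]
[1.6, -0.5, 12.0, 0.1]
[1.6, -0.6, 12.0, 0.1]
```

View pics/s9.png

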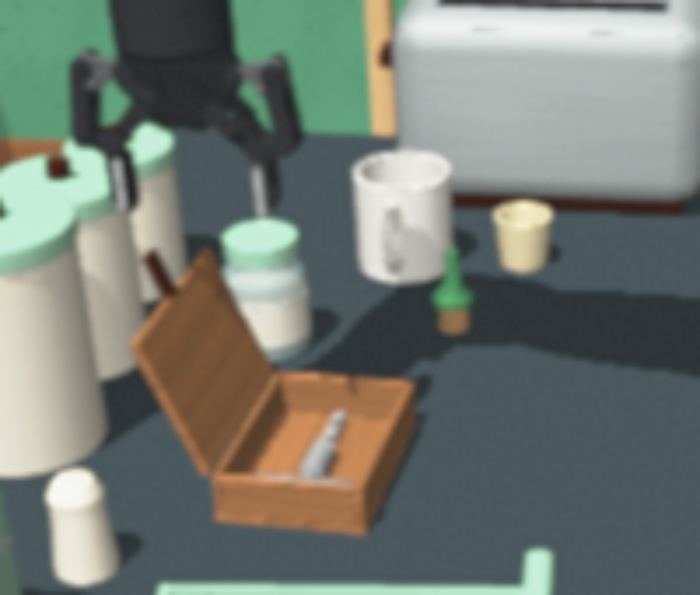

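The corkscrew lies inside the case at (322,450). The open jaws straddle the tab at (155,265), with the rear finger at x≈123 behind it. I'll lower and drag forward.

Request:
apply_moves --moves '[[[3,-1,4,0],[2,-1,10,0],[0,0,14,0],[0,0,14,0],[0,0,12,0],[0,0,8,0],[0,0,4,0],[0,0,1,0],[0,0,0,0],[0,0,0,0]]]'

```text
clock: 58.2
eef_pos: [0.7308, -0.1189, 0.096]
tool_rot: [1.0, -0.02, -0.007, 0.002]
ft_force: [0.3, 0.5, 0.7]
grip_width: 0.0853
```

```bash
python3 g.py .64 -.115 .1 -2.7 8
```

```text
at [ 0.7308 -0.1189  0.096 ] phi -2.3 q [-0.16  0.82  0.63  1.4  -0.01  1.45] t 58.2 w 0.0853 F [0.3 0.5 0.7]
world d [-90.8   3.9   4. ] turn 0.4 per row 8
[-11.4, -0.0, -0.5, 0.0]
[-11.4, -0.0, -0.5, 0.0]
[-11.4, -0.0, -0.5, 0.0]
[-11.4, 0.0, -0.5, 0.0]
[-11.4, 0.0, -0.5, 0.0]
[-11.4, 0.0, -0.5, 0.0]
[-11.4, 0.0, -0.5, 0.0]
[-11.4, 0.0, -0.5, 0.0]
```

Request:
apply_moves --moves '[[[-6,0,-2,0],[-10,0,-2,0],[-12,0,-2,0],[-12,0,-2,0],[-12,0,0,0],[-12,0,0,0],[-10,0,0,0],[-7,0,0,0],[-3,0,0,0],[0,0,0,0]]]'

```text
clock: 59.2
eef_pos: [0.6483, -0.1155, 0.1143]
tool_rot: [1.0, -0.02, 0.003, 0.003]
ft_force: [0.2, -0.2, -0.2]
grip_width: 0.0855
```

```bash
python3 g.py .64 -.115 .1 -2.7 8
```

```text
at [ 0.6483 -0.1155  0.1143] phi -2.3 q [-0.17  0.61  0.29  1.25 -0.    1.44] t 59.2 w 0.0855 F [ 0.2 -0.2 -0.2]
world d [ -8.3   0.5 -14.3] turn 0.4 per row 8
[-1.0, -0.0, 1.8, 0.0]
[-1.0, -0.0, 1.8, 0.0]
[-1.0, -0.0, 1.8, 0.0]
[-1.0, -0.0, 1.8, 0.0]
[-1.0, -0.0, 1.8, 0.0]
[-1.0, -0.0, 1.8, 0.0]
[-1.0, -0.0, 1.8, 0.0]
[-1.0, -0.0, 1.8, 0.0]
```

Request:
apply_moves --moves '[[[-8,0,1,0],[-10,0,1,0],[-8,0,2,0],[-4,0,1,0],[-1,0,0,0],[2,0,0,0],[3,0,-10,0],[0,0,-20,0],[0,0,-25,0],[0,0,-15,0]]]'

```text
clock: 60.2
eef_pos: [0.6229, -0.114, 0.18]
tool_rot: [1.0, -0.02, 0.002, 0.002]
ft_force: [0.4, 0.3, -0.3]
grip_width: 0.085
```

```bash
python3 g.py .72 -.119 .18 -2.7 8;  python3 - <<'E'
from h import *
im,k=cam("side"); np.save("lid3.npy",im)
def unp(u,v,y):
    f,cx,cy,T=k; R=T[:3,:3]; o=-R.T@T[:3,3]; d=R.T@np.array([(u-cx)/f,(v-cy)/f,1]); return (o+d*(y-o[1])/d[1]).round(4)
g=im.astype(int)
# lid near side edge (y~-.045): leftmost/topmost brown pixels
s=g[130:240,190:300]; m=(s[...,0]-s[...,2]>35)
from m import big
m=big(m)
for i in range(0,110,5):
    c=np.nonzero(m[i])[0]
    if len(c): print(130+i,190+c.min(),190+c.max(),unp(190+c.min(),130+i,-.046))
E
```

```text
at [ 0.6229 -0.114   0.18  ] phi -2.3 q [-0.18  0.52  0.32  1.37 -0.    1.43] t 60.2 w 0.085 F [ 0.4  0.3 -0.3]
world d [97.1 -5.  -0. ] turn 0.4 per row 8
[12.2, 0.1, 0.0, 0.1]
[12.2, 0.1, 0.0, 0.1]
[12.2, 0.1, 0.0, 0.1]
[12.2, 0.1, 0.0, 0.1]
[12.2, 0.1, 0.0, 0.1]
[12.2, 0.1, 0.0, 0.1]
[12.2, 0.1, 0.0, 0.1]
[12.2, 0.1, 0.0, 0.1]
190 252 256 [ 0.6536 -0.046   0.1586]
195 249 253 [ 0.6614 -0.046   0.1459]
200 247 250 [ 0.6671 -0.046   0.1331]
205 243 247 [ 0.6775 -0.046   0.1198]
210 241 287 [ 0.6833 -0.046   0.1067]
215 238 287 [ 0.6916 -0.046   0.0932]
220 235 287 [ 0.7    -0.046   0.0795]
225 231 285 [ 0.7109 -0.046   0.0655]
230 229 283 [ 0.7171 -0.046   0.0517]
235 230 281 [ 0.7162 -0.046   0.0381]
```

Request:
apply_moves --moves '[[[6,0,0,0],[12,0,0,0],[15,0,0,0],[15,0,0,0],[14,0,0,0],[10,0,0,0],[6,0,8,0],[2,0,12,0],[0,0,14,0],[0,0,10,0]]]' --hand -1

```text
clock: 61.25
eef_pos: [0.7102, -0.1175, 0.1318]
tool_rot: [1.0, -0.02, 0.003, 0.003]
ft_force: [-0.0, 0.3, 0.8]
grip_width: 0.0
```

```bash
python3 g.py .630 -.117 .03 -2.7 16
```

```text
at [ 0.7102 -0.1175  0.1318] phi -2.3 q [-0.16  0.73  0.56  1.4  -0.    1.45] t 61.2 w 0.0 F [-0.   0.3  0.8]
world d [ -80.2    0.5 -101.8] turn 0.4 per row 16
[-5.0, 0.2, 6.4, 0.0]
[-5.0, 0.2, 6.4, 0.0]
[-5.0, 0.2, 6.4, 0.0]
[-5.0, 0.2, 6.4, 0.0]
[-5.0, 0.2, 6.4, 0.0]
[-5.0, 0.2, 6.4, 0.0]
[-5.0, 0.2, 6.4, 0.0]
[-5.0, 0.2, 6.4, 0.0]
[-5.0, 0.2, 6.4, 0.0]
[-5.0, 0.2, 6.4, 0.0]
[-5.0, 0.2, 6.4, 0.0]
[-5.0, 0.2, 6.4, 0.0]
[-5.0, 0.2, 6.4, 0.0]
[-5.0, 0.2, 6.4, 0.0]
[-5.0, 0.2, 6.4, 0.0]
[-5.0, 0.2, 6.4, 0.0]
```

Request:
apply_moves --moves '[[[-8,0,0,0],[-7,0,3,0],[-6,0,5,0],[-6,0,6,0],[-5,0,6,0],[-5,0,6,0],[-5,0,6,0],[-5,0,6,0],[-5,0,6,0],[-4,0,5,0]]]'

```text
clock: 62.25
eef_pos: [0.6448, -0.1145, 0.0699]
tool_rot: [1.0, -0.02, -0.003, 0.001]
ft_force: [1.0, -0.0, 0.1]
grip_width: 0.0003
```

```bash
python3 g.py .628 -.117 .03 -2.7 8
```

```text
at [ 0.6448 -0.1145  0.0699] phi -2.3 q [-0.17  0.64  0.23  1.17 -0.    1.44] t 62.2 w 0.0003 F [ 1.  -0.   0.1]
world d [-16.8  -2.5 -39.9] turn 0.4 per row 8
[-2.1, 0.4, 5.0, 0.1]
[-2.1, 0.4, 5.0, 0.1]
[-2.1, 0.4, 5.0, 0.1]
[-2.1, 0.4, 5.0, 0.1]
[-2.1, 0.4, 5.0, 0.1]
[-2.1, 0.4, 5.0, 0.1]
[-2.1, 0.4, 5.0, 0.1]
[-2.1, 0.4, 5.0, 0.1]
```

Request:
apply_moves --moves '[[[-3,0,5,0],[-3,0,5,0],[-3,0,5,0],[-3,0,5,0],[-2,0,5,0],[-1,0,4,0],[0,0,3,0],[0,0,2,0],[0,0,0,0],[0,0,0,0]]]'

```text
clock: 63.25
eef_pos: [0.627, -0.1139, 0.0315]
tool_rot: [1.0, -0.02, -0.004, 0.001]
ft_force: [1.1, 0.1, 0.0]
grip_width: 0.0002
```

```bash
python3 g.py .628 -.117 .03 -2.7 8
```

```text
at [ 0.627  -0.1139  0.0315] phi -2.3 q [-0.18  0.64  0.13  1.07 -0.    1.43] t 63.2 w 0.0002 F [1.1 0.1 0. ]
world d [ 1.  -3.1 -1.5] turn 0.4 per row 8
[0.1, 0.4, 0.2, 0.0]
[0.1, 0.4, 0.2, 0.0]
[0.1, 0.4, 0.2, 0.0]
[0.1, 0.4, 0.2, 0.0]
[0.1, 0.4, 0.2, 0.0]
[0.1, 0.4, 0.2, 0.0]
[0.1, 0.4, 0.2, 0.0]
[0.1, 0.4, 0.2, 0.0]
```

Request:
apply_moves --moves '[[[0,0,1,0],[0,0,1,0],[0,0,1,0],[0,0,1,0],[0,0,0.5,0],[0,0,0.5,0],[0,0,0.5,0],[0,0,0.5,0],[0,0,0,0],[0,0,0,0]]]'

```text
clock: 64.25
eef_pos: [0.6273, -0.1139, 0.0301]
tool_rot: [1.0, -0.02, -0.003, 0.002]
ft_force: [-0.9, 0.9, 2.1]
grip_width: -0.0
```

```bash
python3 g.py .628 -.117 .03 -2.7 1
```

```text
at [ 0.6273 -0.1139  0.0301] phi -2.3 q [-0.18  0.64  0.13  1.06 -0.    1.43] t 64.2 w -0.0 F [-0.9  0.9  2.1]
world d [ 0.7 -3.1 -0.1] turn 0.4 per row 1
[0.8, 3.0, 0.1, 0.4]
```

Request:
apply_moves --moves '[[[0,0,1,0],[0,0,2,0],[0,0,2,0],[0,0,3,0],[0,0,3,0],[0,0,3,0],[0,0,3,0],[0,0,3,0],[0,0,3,0],[0,0,3,0]]]'

```text
clock: 65.25
eef_pos: [0.6276, -0.114, 0.0298]
tool_rot: [1.0, -0.02, 0.003, 0.002]
ft_force: [-8.0, 1.0, 16.7]
grip_width: -0.0
```

```bash
python3 g.py .628 -.117 .03 -2.7 1
python3 - <<'E'
from h import *
im,k=cam("side"); np.save("lid4.npy",im); i0=np.load("side0.npy")
d=np.abs(im.astype(int)-i0).max(2)[205:252,228:300]; print((d>40).sum(), np.argwhere(d>40)[:,::-1].min(0) if (d>40).any() else '',np.argwhere(d>40)[:,::-1].max(0) if (d>40).any() else '')
E
```

```text
at [ 0.6276 -0.114   0.0298] phi -2.3 q [-0.18  0.64  0.11  1.04 -0.    1.43] t 65.2 w -0.0 F [-8.   1.  16.7]
world d [ 0.4 -3.   0.2] turn 0.4 per row 1
[0.5, 3.0, -0.2, 0.4]
381 [30  0] [68 24]
```

The lid resisted firmly at 17 N without moving any further. I'll retreat and verify.

Request:
apply_moves --moves '[[[0,0,-3,0],[0,0,-15,0],[0,0,-30,0],[0,0,-35,0],[-5,0,-30,0],[-20,0,-15,0],[-35,0,-5,0],[-40,0,0,0],[-40,0,0,0],[-30,0,0,0]]]'

```text
clock: 66.3
eef_pos: [0.458, -0.1068, 0.1615]
tool_rot: [1.0, -0.019, 0.005, 0.003]
ft_force: [-0.4, 0.1, -0.0]
grip_width: -0.0002
```

Request:
apply_moves --moves '[[[-20,0,0,0],[-10,0,0,0],[0,0,0,0],[0,0,0,0],[0,0,0,0],[0,0,0,0],[0,0,0,0],[0,0,0,0],[0,0,0,0],[0,0,0,0]]]'

```text
clock: 67.3
eef_pos: [0.4286, -0.1059, 0.1599]
tool_rot: [1.0, -0.019, 0.006, 0.003]
ft_force: [1.1, -0.3, -0.4]
grip_width: -0.0
```

Run:
```python
from h import *
im,k=cam("side"); t,_=cam("top"); i0=np.load("side0.npy")
d=np.abs(im.astype(int)-i0).max(2)[200:252,228:300]; print((d>40).sum(), d.max(),d.mean())
a=cv2.resize(im[180:420,170:370],(400,480)); b=cv2.resize(t[100:260,110:430],(400,200)); save("fin.png",np.hstack([a,np.vstack([b,np.zeros((280,400,3),np.uint8)])]))
```

```text
0 5 1.1955128205128205
```

View pics/fin.png

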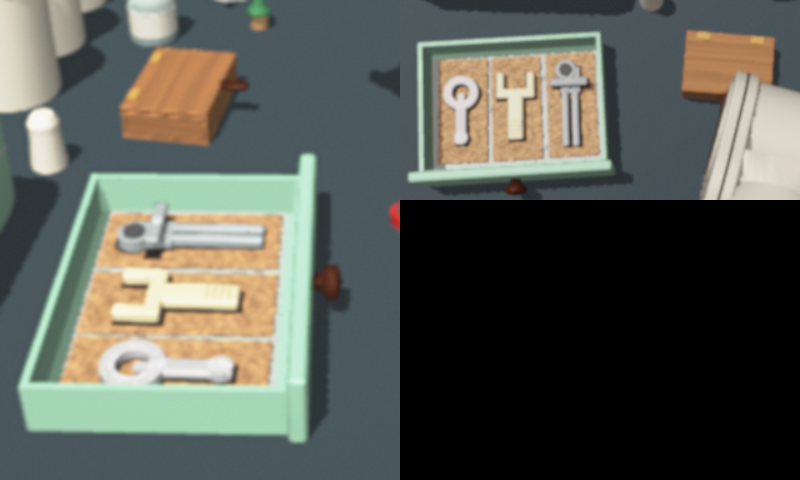

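The case region matches the starting picture (largest pixel difference 5), so the lid is shut. All three tools cover their silhouettes in both views: top-crop bottle (460,108), jar (515,105), can (570,102).

```bash
python3 -c "
from workcell import workorder; print(workorder.job_done())"
```

```text
the job is handed in; nothing more can be done
None
```

The job is done and handed in at about 67 s of the 134 s allowed; the hand-in reports no verdict. The can opener, bottle opener and jar key each lie flat on their own silhouette, heads the right way. The corkscrew is in the case with the lid shut.

**Last checks:**
- **Drawer:** both camera views show the three tools covering their outlines. I measured only the can opener's placed pose: its tail was at the silhouette's x, and its angle was within about 1°. I set each tool down until the wrist force showed light contact, 2–3 N, before letting go.
- **Case:** the corkscrew was seen lying inside before closing. I pressed the lid until it resisted at about 17 N without moving. Afterwards the case area in the side view matched the starting picture (largest pixel difference 5).

**What went wrong or disagreed:**
- **Height reading:** the fingertips were really about 25–30 mm higher than the telemetry said. My first grasp of the can opener therefore closed in the air. I corrected this from the side camera and the contact forces, and nothing was disturbed.
- **Lid:** the tab slipped out of the grip at about 80° open. I pushed the lid past upright from inside with closed fingers. To shut it, I dragged it forward with the open jaws and then pushed it down from above.

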